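# Assemble the soap press

### The job

Assemble the soap press on its board in this order: lay the lower die flat between the corner stops, put the rectangular soap bar squarely on the die, lower the clear frame over the bar until it stands on the die, slide the plunger into the frame down on to the bar, and last set the steel weight gently on the middle of the plunger. Let go of each part before fetching the next, and leave the round bar, the cups and the cup lid where they are.

Things in the scene. Friction and masses are not known exactly. Their poses are not given: they have to be found in the camera images.
- board: Press board (target, fixed): brown wooden plate 120 x 94 mm, 10 mm thick, with four aluminium L corner stops 8 mm high round a 98 x 71 mm place for the lower die (3 mm spare all round); the middles of all sides are open (74 mm of the long, 47 mm of the short ones). Origin: centre of its underside, on the table; x along the long side, z up.
- die_mid (a point): Lower die, loose, aluminium, 0.36 kg, right way up: flange 92 x 65 mm, 18 mm thick, with a plug 72 x 45 mm rising 8 mm above it (26 mm in all), leaf pattern on top. Grip it with the fingertips by the flange's long sides, 65 mm apart. Point: 13 mm above its underside; x along the long side, z up. Home, the point is 23 mm above the table.
- bar_mid (a point): Rectangular cream soap bar, loose: 70 x 43 mm, 26 mm high, about 0.085 kg. Point: its centre, 13 mm above its underside; x along the 70 mm side, z up. Home on the die's plug, the point is 49 mm above the table.
- frame_mid (a point): Clear acrylic frame, loose: rectangular tube open at both ends, outside 92 x 65 mm, inside 80 x 53 mm (walls 6 mm), 60 mm high, about 0.125 kg. Goes over bar and plug (4 mm spare round the plug) to stand on the die's flange, long side along long side. Point: mid tube, 30 mm above its lower edge; x along the long side, z up. Home, the point is 58 mm above the table.
- plunger_mid (a point): Plunger, loose, about 0.13 kg: beech block 72 x 45 mm, 32 mm high, aluminium face below; on it a grip block 60 (x) x 30 (y) mm, 30 mm high; 62 mm in all. Goes into the frame (4 mm spare all round) down on to the bar, grip block staying above the frame. Point: 31 mm above its underside; x along the long side, z up. Home, the point is 93 mm above the table.
- weight_mid (a point): Steel pressing weight, loose, 0.64 to 0.87 kg: round body 60 mm across, 34 mm high, with a round knob 26 mm across, 26 mm high on top to grip it by; 60 mm in all. Point: on its axis, 30 mm above its underside; z up. Home on the plunger's top, the point is 154 mm above the table.
- round_bar_mid (a point): Round cream soap bar, loose, not part of the job: 58 mm across, 24 mm high. Point: its centre; z up.
- cups_mid (a point): Stack of nested dark red paper cups with pale rims, standing mouth up, loose, not part of the job: 77 mm across the rims, 102 mm high. Point: half-way up on the axis; z up.
- lid_mid (a point): Clear plastic cup lid lying flat, loose, not part of the job: 90 mm across, 11 mm high. Point: its centre; z up.
Things that resemble listed ones, but are neither listed nor needed, are in the scene too. Leave any orange look-alike of the part that bears bar_mid alone.

How it is judged:
By the outcome, as a careful person would: the job done as asked, in the order asked, and still so for the second after the job is handed in, with the robot touching nothing.
It also fails if it takes over 128 s, if anything falls off the work surface, if the arm or the gripper's body presses on something with over 40 N, if the wrist force passes 120 N, or if a joint passes its speed limit or range.

### The arm

A 7-joint arm with a two-finger parallel gripper is mounted at the origin on the work surface. World frame = base frame: x ahead of the robot, y to its left, z up, the work surface at z = 0. Lengths are in mm, angles in rad, forces in N, time in s.
With the tool pointing down it reaches from about 400 to 875 mm from the base axis. Payload 19.3 kg.
Tool frame: the origin (TCP) lies on the front face of the gripper's body, between the roots of the fingers; the fingertips stand 73 mm ahead of it and the grasp point (between the pads) lies 54 mm ahead of it; z points along the fingers, y is the line along which they close (so a half turn about z gives the same grasp; the last joint's range is limited). The gripper opens to 85 mm and grips with 20 to 120 N. Pads are 22 mm wide; open, the fingers measure 114 mm over their backs; the gripper's body (76 mm by 85 mm) begins 54 mm behind the grasp point. The pads swing forward as they close: fully open they stand 13 mm farther back than shut.
Start: joints at [-1.349, 0.521, -0.036, 1.599, 0.021, 1.021, -0.113], TCP at [179.817, 598.567, 303.891] pointing down, gripper open.
Joint ranges: [-2.91, 2.91], [-0.3, 2.13], [-1.5, 1.42], [0.17, 2.43], [-1.26, 4.41], [0.16, 1.93], [-2.52, 2.52]. Speed limits (rad/s): [1.89, 1.89, 2.39, 2.39, 3.01, 3.01, 3.01].

### API

Orientations are given as a unit quaternion [w, x, y, z].
In Python, from cell import get_state, grab_frame, camera_info, close_job gives the robot as it stands. The module is installed in compiled form; this text tells all that it offers.
- The arm moves only by the tool play_rows, never from a script. Its argument "deltas" is a list of rows, each a list of 5 numbers: the shift along the tool's x, y, z in units of 20 mm (1.0 is 20 mm), then the turn about the tool's z in units of 0.15 rad (1.0 is 0.15 rad), then the opening, from 0 (shut) to 1 (fully open). A call has 1 to 5 rows; each row shifts and turns the commanded pose from where the row before left it, along the tool's axes as they then stand; what a row does not reach is not made up. A row lasts 1/8 s, in which the tool goes at most 62.5 mm and 10.7 degrees, less where a joint would pass 70% of its speed; a pose out of reach is approached as far as the arm can. A call with a number of a shift or a turn outside -1 to 1 is refused whole. A call with a gripper value outside its range is refused whole. The fingers move at their own pace and stop on an object; the grip force is fixed at half the most. Time passes only in rows, so rows that do not move let the fingers close. It gives the time, the measured TCP pose, the force, the opening and the grip force at its end, in the units of the state.
- get_state(): the state, without advancing time (a new reading comes with each control period).
- grab_frame(name): name is "side" or "top" or "wrist"; returns (picture, depth): 384x512x3 uint8, red, green, blue; 384x512 float32, mm along the optical axis (not along the pixel's ray), 0 where there is no reading.
- camera_info(name): a dict with "fx", "fy", "cx", "cy" (pixels), "R" (3x3) and "t" (3): a world point X has camera coordinates R X + t. Camera axes: x right, y down, z forward; pixel columns grow to the right and rows downward; lengths in mm; the calibration is good to about 2 mm. A picture is of the moment at which its call begins: read the wrist's pose just before it. camera_info takes no time and is no camera call; for the wrist camera it gives the pose at the moment of the call.
- close_job(): hands the job in; it is judged then, once.
The state is a dict: "time": time; "joint_positions": joint angles; "joint_vel": joint speeds; "tau": joint torques, N m; "position": TCP position; "ee_rot": TCP orientation; "force": force on the tool from outside, world axes, zero at the start; "moment": the same for the moment, N m; "width": opening from 0.0 (shut) to 1.0 (fully open); "grasp_force": force on a finger pad.
Only numpy, scipy, OpenCV 4.12 (cv2) and the standard library are available. Lean on these libraries where they do the work, as an engineer would, in place of code of your own. Each camera call takes 0.05 s, during which the arm holds its last target. There are 200 camera calls.

## Working session

There is one attempt and no reset: what is moved stays moved. The work goes in short steps, Python scripts to look and compute and a tool call to move; the robot and the scene stay as the last step left them, time stands still between calls to the robot, and variables do not carry over. Pictures are saved under pics/ and viewed, at most 18 in all, crops included, and the job is handed in when it is done.

Besides the shell and the picture viewer there is one more tool, called by a JSON object that holds its "op" and its "data". play_rows: Moves the arm, as the interface text tells. Shifts and turns lie within -1 to 1; 1 stands for 20 mm of shift or 0.15 rad of turn. Its arguments: {"type":"object","properties":{"deltas":{"type":"array","items":{"type":"array","items":{"type":"number"}}}},"required":["deltas"]}

```bash
mkdir -p pics; cat > h.py <<'E'
import numpy as np, cv2
from cell import *
def snap(n,f):
    ci=camera_info(n); p,d=grab_frame(n); cv2.imwrite('pics/'+f+'.png',p[:,:,::-1]); np.savez(f,p=p,d=d,**{k:np.array(v) for k,v in ci.items()}); return p,d,ci
def ray(ci,u,v,z):
    R=np.array(ci['R']);t=np.array(ci['t'])
    c=-R.T@t; d=R.T@np.array([(u-ci['cx'])/ci['fx'],(v-ci['cy'])/ci['fy'],1]); return c+d*(z-c[2])/d[2]
def cloud(d,ci):
    R=np.array(ci['R']);t=np.array(ci['t']); v,u=np.mgrid[:d.shape[0],:d.shape[1]]
    P=np.stack([(u-ci['cx'])/ci['fx']*d,(v-ci['cy'])/ci['fy']*d,d],-1); W=(P-t)@R; W[d==0]=np.nan; return W
E
python3 - <<'E'
from h import *
s=get_state();print(s['time'],s['position'],s['ee_rot'],s['width'],s['force'])
for n in('top','side','wrist'):
    p,d,ci=snap(n,n+'0');print(n,ci['fx'],-np.array(ci['R']).T@ci['t'],np.round(ci['R'],2).tolist())
a=cv2.imread('pics/top0.png');b=cv2.imread('pics/side0.png')
E
```

```text
0.0 [179.7393625  598.31876778 303.32429384] [-4.91474843e-05  1.45394049e-01  9.89373660e-01 -5.73121894e-04] 0.9971849673255614 [-0.58488458  0.0289892  -0.62798786]
top 442.776480229321 [ 218.64543574    6.80541763 1471.59785951] [[-0.08, -1.0, -0.0], [-0.97, 0.08, -0.21], [0.21, -0.01, -0.98]]
side 451.4064904764158 [-323.07274683 -840.76961867  855.73589192] [[0.71, -0.7, 0.02], [-0.39, -0.41, -0.83], [0.59, 0.58, -0.56]]
wrist 292.5951616055887 [ 99.13776366 623.3348975  372.91428694] [[0.29, 0.96, -0.0], [0.91, -0.27, 0.33], [0.31, -0.09, -0.95]]
```

View pics/top0.png

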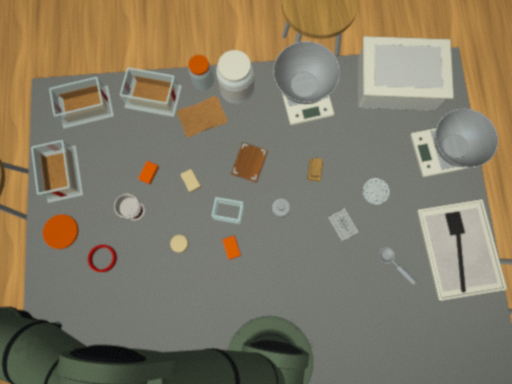

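View pics/side0.png

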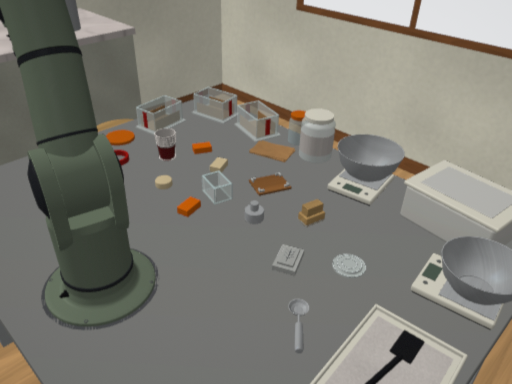

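Top view candidates:
- **Board:** (249,162) with corner stops. The plain wood piece at (203,117) is not it.
- **Die:** (343,224), grey.
- **Rectangular bar:** cream at (190,180). The orange ones at (149,172) and (231,247) are look-alikes.
- **Round bar:** (179,243), not part of the job.
- **Frame:** (228,210).
- **Plunger:** (316,169).
- **Weight:** (281,207).
- **Cups and lid:** (128,207) and (375,191).

I chose by the description and will check with a close crop.

```bash
python3 - <<'E'
from h import *
f=np.load('top0.npz');p,d=f['p'],f['d'];ci={k:f[k] for k in f if k not in'pd'}
W=cloud(d,ci)
cv2.imwrite('pics/c1.png',cv2.resize(p[140:260,165:405,::-1],None,fx=3.3,fy=3.3,interpolation=cv2.INTER_CUBIC))
# coarse positions & orientation from depth height blobs / colour diff
bg=np.median(p[260:300,300:380].reshape(-1,3),0);print(bg)
m=(np.abs(p.astype(int)-bg).max(2)>22).astype(np.uint8)
n,l,st,c=cv2.connectedComponentsWithStats(m)
tops=dict(board=(249,162,14),die=(343,224,22),bar=(190,180,26),frame=(228,210,60),plunger=(316,169,50),weight=(281,207,50))
for k,(u,v,z) in tops.items():
    w=l[v-12:v+13,u-12:u+13];i=np.bincount(w[w>0]).argmax()
    cn=max(cv2.findContours((l==i).astype(np.uint8),0,2)[0],key=cv2.contourArea)[:,0]
    P=np.array([ray(ci,a,b,z)[:2] for a,b in cn],np.float32);r=cv2.minAreaRect(P)
    print(k,ray(ci,u,v,z)[:2].round(),r,'depthz',np.nanpercentile(W[l==i][:,2],[10,50,95]).round())
E
```

```text
[118. 121. 114.]
board [646.  15.] ((647.4473266601562, 14.17529296875), (97.0023193359375, 124.15185546875), 66.90912628173828) depthz [ 6. 11. 18.]
die [ 408. -279.] ((407.70196533203125, -278.23992919921875), (92.39288330078125, 64.96505737304688), 23.57738494873047) depthz [16. 23. 31.]
bar [596. 217.] ((596.1769409179688, 218.198486328125), (73.55135345458984, 46.330081939697266), 23.312719345092773) depthz [19. 26. 32.]
frame [477.  94.] ((477.67486572265625, 97.02703857421875), (98.40560913085938, 76.50584411621094), 75.70133209228516) depthz [ 1. 47. 64.]
plunger [ 594. -206.] ((595.0030517578125, -201.37867736816406), (46.468170166015625, 80.03626251220703), 77.12381744384766) depthz [25. 56. 67.]
weight [475. -79.] ((475.84857177734375, -75.26826477050781), (55.74314880371094, 56.067100524902344), 39.62763214111328) depthz [31. 36. 63.]
```

View pics/c1.png

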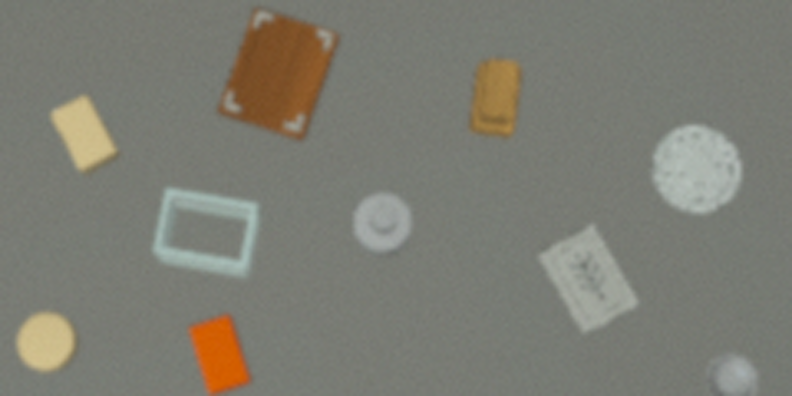

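The crop confirms the choices: board with four stops (280,72 in the crop), die with leaf pattern (588,278), plunger (495,97), cream rectangular bar (84,133), frame (207,231) and weight (382,222). I'll move to look at the board first.

```bash
cat >> h.py <<'E'
def go(x,y,z,yaw=None,s=None,pos=None):
    """yaw: world angle (deg, mod 180) of tool y. prints shift units in present tool axes and turn units."""
    from scipy.spatial.transform import Rotation as Ro
    s=s or get_state();w,a,b,c=s['ee_rot'];R=Ro.from_quat([a,b,c,w]).as_matrix()
    cur=np.degrees(np.arctan2(R[1,1],R[0,1]));
    u=R.T@(np.array([x,y,z])-(s['position'] if pos is None else pos))/20
    out='shift %s'%u.round(2)
    if yaw is not None:
        t=(yaw-cur+90)%180-90; 
        out+=' turn units %.2f (or %.2f)'%(-np.radians(t)/.15,-np.radians(t-np.sign(t)*180)/.15)
        th=-np.radians(t);T=np.array([[np.cos(th),np.sin(th),0],[-np.sin(th),np.cos(th),0],[0,0,1]]);out+=' shift after turn %s'%(T@u).round(2)
    print('t%.1f cur yaw %.1f pos %s F %s w %.3f g %.1f tilt %s|'%(s['time'],cur,np.round(s['position'],1),np.round(s['force'],1),s['width'],s['grasp_force'],R[:2,2].round(4)),out)
E
python3 - <<'E'
from h import *
go(647,14,300,66.9)
E
```

```text
t0.1 cur yaw 73.3 pos [179.8 598.4 303.5] F [ 0.3 -0.5  0.1] w 1.000 g 0.0 tilt [-0.0001 -0.0008]| shift [-30.78 -21.26   0.19] turn units 0.74 (or -20.20) shift after turn [-32.95 -17.71   0.19]
```

{"op": "play_rows", "data": {"deltas": [[-1, -0.7, 0, 0, 1], [-1, -0.7, 0, 0, 1], [-1, -0.7, 0, 0, 1], [-1, -0.7, 0, 0, 1], [-1, -0.7, 0, 0, 1]]}}

```text
time: 0.78
position: [256.6, 501.4, 304.0]
ee_rot: [0.0, 0.146, 0.989, 0.0]
force: [0.2, 1.2, 1.0]
width: 0.999
grasp_force: 0.0
```

{"op": "play_rows", "data": {"deltas": [[-1, -0.7, 0, 0, 1], [-1, -0.7, 0, 0, 1], [-1, -0.7, 0, 0, 1], [-1, -0.7, 0, 0, 1], [-1, -0.7, 0, 0, 1]]}}

```text
time: 1.4
position: [332.0, 405.5, 304.0]
ee_rot: [0.0, 0.146, 0.989, 0.0]
force: [0.3, 1.2, -1.0]
width: 1.002
grasp_force: 0.0
```

{"op": "play_rows", "data": {"deltas": [[-1, -0.7, 0, 0, 1], [-1, -0.7, 0, 0, 1], [-1, -0.7, 0, 0, 1], [-1, -0.7, 0, 0, 1], [-1, -0.7, 0, 0, 1]]}}

```text
time: 2.02
position: [407.4, 309.6, 304.0]
ee_rot: [0.0, 0.146, 0.989, 0.0]
force: [0.7, -0.6, -0.0]
width: 1.002
grasp_force: 0.0
```

{"op": "play_rows", "data": {"deltas": [[-1, -0.7, 0, 0, 1], [-1, -0.7, 0, 0, 1], [-1, -0.7, 0, 0, 1], [-1, -0.7, 0, 0, 1], [-1, -0.7, 0, 0, 1]]}}

```text
time: 2.65
position: [482.8, 213.8, 304.0]
ee_rot: [0.0, 0.146, 0.989, 0.0]
force: [0.3, 0.7, -0.5]
width: 0.995
grasp_force: 0.0
```

{"op": "play_rows", "data": {"deltas": [[-1, -0.7, 0, 0, 1], [-1, -0.7, 0, 0, 1], [-1, -0.7, 0, 0, 1], [-1, -0.7, 0, 0, 1], [-1, -0.7, 0, 0, 1]]}}

```text
time: 3.28
position: [558.3, 117.9, 304.0]
ee_rot: [0.0, 0.146, 0.989, 0.0]
force: [-0.4, -0.2, 0.5]
width: 1.004
grasp_force: 0.0
```

{"op": "play_rows", "data": {"deltas": [[-1, -0.7, 0, 0.7, 1], [-1, -0.7, 0, 0, 1], [-1, -0.7, 0, 0, 1], [-1, -0.7, 0, 0, 1], [-1, -0.7, 0, 0, 1]]}}

```text
time: 3.9
position: [625.3, 16.1, 304.0]
ee_rot: [0.0, 0.197, 0.98, 0.0]
force: [-0.2, 0.0, -0.7]
width: 0.997
grasp_force: 0.0
```

{"op": "play_rows", "data": {"deltas": [[-0.5, -0.2, 0.5, 0, 1], [0, 0, 0, 0, 1]]}}

```text
time: 4.15
position: [632.5, 9.8, 292.6]
ee_rot: [-0.001, 0.197, 0.98, -0.0]
force: [0.1, 0.9, -0.3]
width: 0.998
grasp_force: 0.0
```

```bash
python3 - <<'E'
from h import *
go(647,14,200,66.9)
p,d,ci=snap('wrist','w1')
E
```

```text
t4.2 cur yaw 67.2 pos [632.5   9.8 292.6] F [ 0.1  0.9 -0.3] w 0.998 g 0.0 tilt [-0.0018 -0.0001]| shift [-0.6   0.48  4.63] turn units 0.04 (or -20.91) shift after turn [-0.59  0.48  4.63]
```

View pics/w1.png

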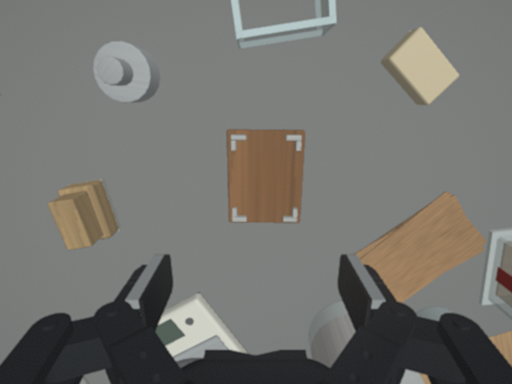

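The wrist view shows the board with its stops upright at about (266,176), the weight at (127,72), the plunger at (83,213), the frame at (285,15) and the bar at (420,66). I'll measure these now.

```bash
cat >> h.py <<'E'
def load(f):
    q=np.load(f+'.npz');return q['p'],q['d'],{k:q[k] for k in q if k not in'pd'}
def rect(ci,mask,z,seed):
    n,l,st,c=cv2.connectedComponentsWithStats(mask.astype(np.uint8),connectivity=4)
    u,v=seed;w=l[v-6:v+7,u-6:u+7];i=np.bincount(w[w>0]).argmax()
    cn=max(cv2.findContours((l==i).astype(np.uint8),0,cv2.CHAIN_APPROX_NONE)[0],key=cv2.contourArea)[:,0]
    P=np.array([ray(ci,a,b,z)[:2] for a,b in cn],np.float32);(x,y),(a,b),t=cv2.minAreaRect(P)
    if a<b:a,b,t=b,a,t+90
    return 'c (%.1f,%.1f) %.1fx%.1f long %.1f deg (short %.1f)'%(x,y,a,b,(t+90)%180-90,(t+180)%180-90), (x,y,t), l==i
E
python3 - <<'E'
from h import *
p,d,ci=load('w1')
hsv=cv2.cvtColor(p,cv2.COLOR_RGB2HSV);
for n,uv in dict(board=(266,180),bar=(420,66),bg=(200,120),plung=(75,225),plungtop=(95,210),stop=(296,142)).items():print(n,hsv[uv[1],uv[0]])
m=np.abs(p.astype(int)-np.median(p[100:120,180:210].reshape(-1,3),0)).max(2)>25
print('board',rect(ci,m,10,(266,180))[0])
ch=hsv[...,1]>70
mb=ch&(hsv[...,2]>190);print('bar',rect(ci,mb,26,(420,66))[0])
W=cloud(d,ci)
for n,(z0,z1),(u,v,r) in(('bar',(20,32),(420,66,50)),('weightknob',(52,68),(113,71,25)),('weightbody',(28,42),(127,72,45)),('plungtop',(54,70),(83,213,45)),('board',(5,15),(266,176,60)),('frame',(52,70),(285,20,70))):
    M=np.zeros(d.shape,bool);M[max(0,v-r):v+r,u-r:u+r]=1
    M&=(W[...,2]>z0)&(W[...,2]<z1);q=W[M];r_=cv2.minAreaRect(q[:,:2].astype(np.float32));print(n,len(q),np.round(r_[0],1),np.round(r_[1],1),round(r_[2],1),'z med %.1f'%np.median(q[:,2]))
E
```

```text
board [ 14 116 127]
bar [ 23  52 196]
bg [ 60   4 129]
plung [ 18  90 150]
plungtop [ 18  91 152]
stop [ 38   8 129]
board c (649.6,16.8) 119.7x93.6 long -23.4 deg (short 66.6)Traceback (most recent call last):
  File "<stdin>", line 8, in <module>
  File "h.py", line 27, in rect
    u,v=seed;w=l[v-6:v+7,u-6:u+7];i=np.bincount(w[w>0]).argmax()
                                    ~~~~~~~~~~~~~~~~~~~~~~~~~~^^
ValueError: attempt to get argmax of an empty sequence
```

```bash
python3 - <<'E'
from h import *
p,d,ci=load('w1')
W=cloud(d,ci)
for n,(z0,z1),(u,v,r) in(('bar',(20,32),(420,66,50)),('weightknob',(52,68),(113,71,25)),('weightbody',(28,42),(127,72,45)),('plungtop',(54,70),(83,213,45)),('board',(5,15),(266,176,60)),('frame',(52,70),(285,20,70))):
    M=np.zeros(d.shape,bool);M[max(0,v-r):v+r,u-r:u+r]=1
    M&=(W[...,2]>z0)&(W[...,2]<z1);q=W[M];r_=cv2.minAreaRect(q[:,:2].astype(np.float32));print(n,len(q),np.round(r_[0],1),np.round(r_[1],1),round(r_[2],1),'z med %.1f'%np.median(q[:,2]))
go(408,-278,240,-66.4)
print(get_state()['joint_positions'])
E
```

```text
bar 2962 [598.3 218.6] [69.5 43.5] 24.7 z med 25.7
weightknob 660 [481. -76.] [25.1 24.7] 67.7 z med 59.3
weightbody 2039 [480.5 -76.5] [59.6 57.9] 66.9 z med 33.5
plungtop 1489 [ 601.3 -203.3] [31. 60.] 77.8 z med 61.3
board 6470 [650.2  16. ] [ 94.4 119.3] 66.9 z med 9.7
frame 1273 [499.1  94.5] [92.1 32.2] 75.1 z med 59.5
t4.2 cur yaw 67.3 pos [632.4  10.6 293.2] F [-0.4 -0.4  0.4] w 1.000 g 0.0 tilt [-0.0013  0.0003]| shift [  4.77 -17.64   2.67] turn units -5.39 (or 15.55) shift after turn [16.06 -8.73  2.67]
[-0.21668201  0.55069365  0.16025235  1.59630226 -0.09958665  1.00385342
  1.14802111]
```

{"op": "play_rows", "data": {"deltas": [[0.26, -0.98, 0.1, 0, 1], [0.26, -0.98, 0.1, 0, 1], [0.26, -0.98, 0.1, 0, 1], [0.26, -0.98, 0.1, 0, 1], [0.26, -0.98, 0.1, 0, 1]]}}

```text
time: 4.82
position: [570.1, -71.3, 283.9]
ee_rot: [0.0, 0.197, 0.98, -0.0]
force: [-0.1, -0.5, -0.0]
width: 0.999
grasp_force: 0.0
```

{"op": "play_rows", "data": {"deltas": [[0.26, -0.98, 0.1, 0, 1], [0.26, -0.98, 0.1, 0, 1], [0.26, -0.98, 0.1, 0, 1], [0.26, -0.98, 0.1, 0, 1], [0.26, -0.98, 0.1, 0, 1]]}}

```text
time: 5.45
position: [508.4, -151.5, 273.8]
ee_rot: [0.0, 0.197, 0.98, 0.0]
force: [-0.5, -0.1, -1.1]
width: 1.002
grasp_force: 0.0
```

{"op": "play_rows", "data": {"deltas": [[0.26, -0.98, 0.1, 0, 1], [0.26, -0.98, 0.1, 0, 1], [0.26, -0.98, 0.1, 0, 1], [0.26, -0.98, 0.1, 0, 1], [0.26, -0.98, 0.1, 0, 1]]}}

```text
time: 6.08
position: [446.5, -231.8, 263.8]
ee_rot: [0.0, 0.197, 0.98, -0.0]
force: [0.1, -0.5, -0.5]
width: 0.998
grasp_force: 0.0
```

{"op": "play_rows", "data": {"deltas": [[0.3, -0.98, 0.3, 0, 1], [0.3, -0.98, 0.3, 0, 1], [0.3, -0.98, 0.3, 0, 1], [0, 0, 0.1, 1, 1], [0, 0, 0, 1, 1]]}}

```text
time: 6.7
position: [407.2, -278.8, 243.7]
ee_rot: [-0.0, 0.344, 0.939, 0.0]
force: [0.2, -0.2, 0.8]
width: 1.001
grasp_force: 0.0
```

{"op": "play_rows", "data": {"deltas": [[0, 0, 0, 1, 1], [0, 0, 0, 1, 1], [0, 0, 0, 1, 1], [0, 0, 0, 1, 1], [0, 0, 0, 1, 1]]}}

```text
time: 7.32
position: [407.5, -278.5, 243.9]
ee_rot: [0.0, 0.664, 0.748, 0.0]
force: [0.0, 1.1, -0.4]
width: 0.998
grasp_force: 0.0
```

{"op": "play_rows", "data": {"deltas": [[0, 0, 0, 1, 1], [0, 0, 0, 1, 1], [0, 0, 0, 1, 1], [0, 0, 0, 1, 1], [0, 0, 0, 1, 1]]}}

```text
time: 7.95
position: [407.6, -278.5, 243.9]
ee_rot: [0.0, 0.892, 0.453, 0.0]
force: [0.2, 0.6, 0.4]
width: 1.003
grasp_force: 0.0
```

{"op": "play_rows", "data": {"deltas": [[0, 0, 0, 1, 1], [0, 0, 0, 1, 1], [0, 0, 0, 1, 1], [0, 0, 0, 0.5, 1], [0, 0, 0, 0, 1]]}}

```text
time: 8.57
position: [407.7, -278.3, 243.8]
ee_rot: [0.0, 0.978, 0.209, -0.0]
force: [-0.5, -0.3, -0.0]
width: 1.001
grasp_force: 0.0
```

```bash
cat >> h.py <<'E'
def box(W,c,z,rad=75):
    M=(np.hypot(W[...,0]-c[0],W[...,1]-c[1])<rad)&(W[...,2]>z[0])&(W[...,2]<z[1])
    M=cv2.morphologyEx(M.astype(np.uint8),cv2.MORPH_OPEN,np.ones((3,3)))>0
    q=W[M];(x,y),(a,b),t=cv2.minAreaRect(q[:,:2].astype(np.float32))
    if a<b:a,b,t=b,a,t+90
    print('box n%d c (%.1f,%.1f) %.1fx%.1f long %.1f short %.1f z %.1f'%(len(q),x,y,a,b,(t+90)%180-90,(t+180)%180-90,np.median(q[:,2])));return x,y,(t+180)%180-90
E
python3 - <<'E'
from h import *
p,d,ci=snap('wrist','w2');W=cloud(d,ci)
x,y,t=box(W,(408,-278),(13,32));box(W,(408,-278),(22,32),60)
go(x,y,73,t)
print(get_state()['joint_positions'])
E
```

```text
box n5163 c (408.8,-277.1) 90.8x65.1 long 24.1 short -65.9 z 24.7
box n2966 c (408.7,-277.2) 71.8x45.1 long 24.3 short -65.7 z 25.6
t8.6 cur yaw -65.8 pos [ 407.7 -278.3  243.8] F [-0.1  0.7 -0.9] w 0.998 g 0.0 tilt [-0.0002 -0.0001]| shift [ 0.08 -0.03  8.54] turn units 0.01 (or -20.94) shift after turn [ 0.08 -0.03  8.54]
[-0.12383326  0.54103263  0.83504665  2.02773067 -0.55395472  0.81158262
 -0.11242094]
```

{"op": "play_rows", "data": {"deltas": [[0.08, 0, 1, 0, 1], [0, 0, 1, 0, 1], [0, 0, 1, 0, 1], [0, 0, 1, 0, 1], [0, 0, 1, 0, 1]]}}

```text
time: 9.25
position: [409.3, -277.6, 143.3]
ee_rot: [-0.0, 0.978, 0.209, 0.0]
force: [-0.2, 0.3, -0.3]
width: 1.002
grasp_force: 0.0
```

{"op": "play_rows", "data": {"deltas": [[0, 0, 1, 0, 1], [0, 0, 1, 0, 1], [0, 0, 1, 0, 1], [0, 0, 0.6, 0, 1], [0, 0, 0, 0, 0.7]]}}

```text
time: 9.88
position: [409.1, -277.5, 71.6]
ee_rot: [-0.0, 0.978, 0.209, -0.0]
force: [-0.9, -0.2, -0.4]
width: 0.815
grasp_force: 0.0
```

{"op": "play_rows", "data": {"deltas": [[0, 0, 0, 0, 0.4], [0, 0, 0, 0, 0.2], [0, 0, 0, 0, 0], [0, 0, 0, 0, 0]]}}

```text
time: 10.38
position: [409.6, -277.5, 72.5]
ee_rot: [0.0, 0.978, 0.208, 0.0]
force: [-3.4, -0.7, 8.1]
width: 0.74
grasp_force: 67.7
```

Upward 8 N while closing suggests the tips touched the table, so I'll re-grip 5 mm higher so they clear the board later.

{"op": "play_rows", "data": {"deltas": [[0, 0, 0, 0, 0.9], [0, 0, 0, 0, 0.9], [0, 0, -0.3, 0, 0.9], [0, 0, 0, 0, 0.7], [0, 0, 0, 0, 0.3]]}}

```text
time: 11.0
position: [409.6, -277.6, 78.8]
ee_rot: [0.0, 0.978, 0.208, 0.001]
force: [-2.6, 3.7, 25.0]
width: 0.741
grasp_force: 59.2
```

{"op": "play_rows", "data": {"deltas": [[0, 0, 0, 0, 0], [0, 0, 0, 0, 0], [0, 0, 0, 0, 0]]}}

```text
time: 11.38
position: [409.7, -277.6, 78.8]
ee_rot: [0.0, 0.978, 0.208, 0.001]
force: [-2.6, 4.4, 23.7]
width: 0.74
grasp_force: 59.2
```

{"op": "play_rows", "data": {"deltas": [[0, 0, -0.5, 0, 0], [0, 0, -1, 0, 0], [0, 0, -1, 0, 0], [0, 0, -1, 0, 0], [0, 0, -1, 0, 0]]}}

```text
time: 12.0
position: [409.3, -277.2, 168.7]
ee_rot: [-0.0, 0.978, 0.208, -0.0]
force: [0.2, 0.6, -3.4]
width: 0.731
grasp_force: 68.0
```

```bash
python3 - <<'E'
from h import *
p,d,ci=snap('wrist','w3')
go(650,16.4,170,66.7)
E
```

```text
t12.1 cur yaw -66.0 pos [ 409.8 -277.8  170.6] F [ 2.7 -2.1  0.9] w 0.733 g 68.1 tilt [ 0.0017 -0.0008]| shift [16.96 -8.54  0.04] turn units 5.51 (or -15.44) shift after turn [  5.21 -18.26   0.04]
```

View pics/w3.png

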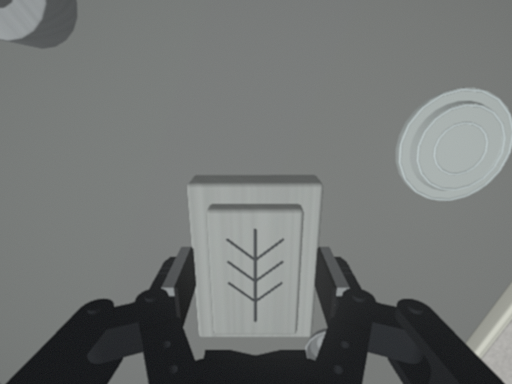

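The die is held between the fingertips, centred at about (255,260) and apparently level. I'll measure its pose in the hand.

```bash
cat >> h.py <<'E'
def plane(W,c,z,rad):
    M=(np.hypot(W[...,0]-c[0],W[...,1]-c[1])<rad)&(W[...,2]>z[0])&(W[...,2]<z[1]);q=W[M]
    for _ in range(3):
        A=np.c_[q[:,:2]-c,np.ones(len(q))];s=np.linalg.lstsq(A,q[:,2],rcond=None)[0];r=q[:,2]-A@s;q=q[abs(r)<2]
    print('plane slope deg',np.degrees(s[:2]).round(2),'z at c %.1f'%s[2],'n',len(q));return s
E
python3 - <<'E'
from h import *
p,d,ci=load('w3');W=cloud(d,ci)
s=plane(W,(409,-277),(90,140),25)
box(W,(409,-277),(s[2]-3,s[2]+3),60)
box(W,(409,-277),(s[2]-11,s[2]+3),60)
E
```

```text
plane slope deg [0.02 0.09] z at c 115.1 n 6603
box n11824 c (408.7,-276.5) 81.6x78.2 long 64.2 short -25.8 z 115.1
box n20134 c (408.1,-276.8) 93.4x89.7 long 24.4 short -65.6 z 114.5
```

{"op": "play_rows", "data": {"deltas": [[0, 0, 0, 1, 0], [0, 0, 0, 1, 0], [0, 0, 0, 1, 0], [0, 0, 0, 1, 0], [0, 0, 0, 1, 0]]}}

```text
time: 12.68
position: [409.4, -277.2, 167.6]
ee_rot: [-0.0, 0.986, -0.167, -0.0]
force: [-1.2, -0.7, -3.4]
width: 0.735
grasp_force: 68.0
```

{"op": "play_rows", "data": {"deltas": [[0, 0, 0, 0.51, 0], [0.27, -0.96, 0, 0, 0], [0.27, -0.96, 0, 0, 0], [0.27, -0.96, 0, 0, 0], [0.27, -0.96, 0, 0, 0]]}}

```text
time: 13.3
position: [460.0, -214.7, 167.6]
ee_rot: [-0.0, 0.979, -0.202, -0.0]
force: [0.2, -0.2, -3.2]
width: 0.737
grasp_force: 68.0
```

{"op": "play_rows", "data": {"deltas": [[0.27, -0.96, 0, 0, 0], [0.27, -0.96, 0, 0, 0], [0.27, -0.96, 0, 0, 0], [0.27, -0.96, 0, 0, 0], [0.27, -0.96, 0, 0, 0]]}}

```text
time: 13.92
position: [522.7, -137.2, 167.5]
ee_rot: [0.0, 0.979, -0.202, -0.0]
force: [0.4, -0.1, -3.5]
width: 0.733
grasp_force: 68.0
```

{"op": "play_rows", "data": {"deltas": [[0.27, -0.96, 0, 0, 0], [0.27, -0.96, 0, 0, 0], [0.27, -0.96, 0, 0, 0], [0.27, -0.96, 0, 0, 0], [0.27, -0.96, 0, 0, 0]]}}

```text
time: 14.55
position: [585.4, -59.7, 167.4]
ee_rot: [0.0, 0.979, -0.202, -0.0]
force: [1.3, -0.2, -4.0]
width: 0.73
grasp_force: 68.0
```

{"op": "play_rows", "data": {"deltas": [[0.27, -0.96, 0, 0, 0], [0.27, -0.96, 0, 0, 0], [0.27, -0.96, 0, 0, 0], [0.27, -0.96, 0, 0, 0], [0.27, -0.96, 0, 0, 0]]}}

```text
time: 15.18
position: [648.8, 18.1, 167.9]
ee_rot: [0.0, 0.979, -0.202, 0.0]
force: [0.6, 0.5, -3.4]
width: 0.732
grasp_force: 68.0
```

{"op": "play_rows", "data": {"deltas": [[0, 0, 0, 0, 0], [0, 0, 0, 0, 0]]}}

```text
time: 15.42
position: [647.9, 16.7, 167.9]
ee_rot: [0.0, 0.979, -0.202, -0.0]
force: [-0.4, -0.5, -4.0]
width: 0.733
grasp_force: 68.0
```

```bash
python3 - <<'E'
from h import *
go(650,16.4,91.5,66.7)
p,d,ci=snap('wrist','w4')
W=cloud(d,ci);s=get_state()
M=(abs((W[...,:2]-s['position'][:2])@np.array([np.cos(np.radians(66.7)),np.sin(np.radians(66.7))]))<20)&(W[...,2]>100)&(W[...,2]<130)
h=np.array([np.cos(np.radians(-23.3)),np.sin(np.radians(-23.3))])
e=(W[M][:,:2]-s['position'][:2])@h;z=W[M][:,2]
for a,b in((112,118),(104,110)):
    q=e[(z>a)&(z<b)];print(len(q),np.percentile(q,[0.2,99.8]).round(1) if len(q) else '')
print(s['joint_positions'])
E
```

```text
t15.4 cur yaw -113.3 pos [647.9  16.7 167.9] F [-0.4 -0.5 -4. ] w 0.733 g 68.0 tilt [-0.0002 -0.0005]| shift [ 0.1  -0.03  3.82] turn units -0.00 (or 20.94) shift after turn [ 0.1  -0.03  3.82]
10186 [-35.9  34.9]
2298 [-47.2  44.9]
[-0.66068136  0.96682001  0.9533159   1.66979385 -0.91288334  1.0118077
 -1.36272632]
```

View pics/w4.png

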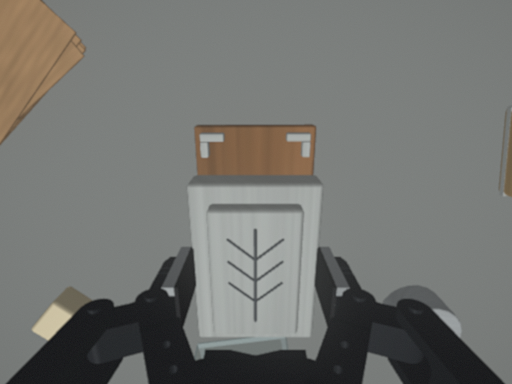

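The board with its stops shows ahead of the held die, sides parallel and aligned in y. I'll lower it, slowly at the end.

{"op": "play_rows", "data": {"deltas": [[0.14, -0.03, 0.8, 0, 0], [0, 0, 0.9, 0, 0], [0, 0, 0.9, 0, 0], [0, 0, 0.7, 0, 0], [0, 0, 0.2, 0, 0]]}}

```text
time: 16.1
position: [650.5, 16.4, 96.7]
ee_rot: [0.0, 0.979, -0.202, -0.001]
force: [0.4, -0.2, -2.8]
width: 0.734
grasp_force: 68.0
```

{"op": "play_rows", "data": {"deltas": [[0, 0, 0.1, 0, 0], [0, 0, 0.1, 0, 0], [0, 0, 0, 0, 0]]}}

```text
time: 16.48
position: [651.0, 16.5, 94.1]
ee_rot: [-0.0, 0.979, -0.202, 0.0]
force: [0.1, -1.6, -4.2]
width: 0.735
grasp_force: 68.0
```

```bash
python3 - <<'E'
from h import *
go(650.6,16.1,88,66.7)
p,d,ci=snap('wrist','w5');W=cloud(d,ci);plane(W,(650,16),(20,60),20)
E
```

```text
t16.5 cur yaw -113.3 pos [651.   16.5  94.1] F [ 0.1 -1.6 -4.2] w 0.735 g 68.0 tilt [0.0004 0.0001]| shift [-0.01  0.03  0.31] turn units -0.00 (or 20.94) shift after turn [-0.01  0.03  0.31]
plane slope deg [0.14 0.22] z at c 40.5 n 4432
```

{"op": "play_rows", "data": {"deltas": [[0, 0, 0.1, 0, 0], [0, 0, 0.1, 0, 0], [0, 0, 0, 0, 0]]}}

```text
time: 16.9
position: [650.8, 16.5, 89.7]
ee_rot: [0.0, 0.979, -0.202, -0.0]
force: [-0.6, -0.1, -4.1]
width: 0.733
grasp_force: 68.0
```

{"op": "play_rows", "data": {"deltas": [[0, 0, 0.05, 0, 0], [0, 0, 0, 0, 0]]}}

```text
time: 17.15
position: [650.9, 16.4, 89.2]
ee_rot: [-0.0, 0.979, -0.202, 0.0]
force: [-1.9, 1.3, 2.8]
width: 0.733
grasp_force: 68.7
```

Contact. I'll release by opening, then rise and check.

{"op": "play_rows", "data": {"deltas": [[0, 0, 0, 0, 0.85], [0, 0, 0, 0, 1], [0, 0, 0, 0, 1], [0, 0, -0.5, 0, 1], [0, 0, -1, 0, 1]]}}

```text
time: 17.77
position: [650.7, 16.4, 119.7]
ee_rot: [0.0, 0.979, -0.202, -0.0]
force: [1.7, 0.5, 0.4]
width: 0.998
grasp_force: 0.0
```

{"op": "play_rows", "data": {"deltas": [[0, 0, -1, 0, 1], [0, 0, -1, 0, 1], [0, 0, -1, 0, 1], [0, 0, -1, 0, 1], [0, 0, -1, 0, 1]]}}

```text
time: 18.4
position: [650.8, 16.5, 220.3]
ee_rot: [0.0, 0.979, -0.202, 0.0]
force: [-0.3, 0.1, 0.2]
width: 0.998
grasp_force: 0.0
```

{"op": "play_rows", "data": {"deltas": [[0, 0, -1, 0, 1], [0, 0, 0, 0, 1]]}}

```text
time: 18.65
position: [651.3, 16.4, 240.6]
ee_rot: [-0.0, 0.979, -0.202, 0.001]
force: [0.1, 0.3, 0.0]
width: 1.002
grasp_force: 0.0
```

```bash
python3 - <<'E'
from h import *
p,d,ci=snap('wrist','w6');W=cloud(d,ci);plane(W,(650,16),(30,42),20)
box(W,(650,16),(32,42),60);box(W,(650,16),(23.5,42),60)
go(598.3,218.6,200,24.7+90)
E
```

```text
plane slope deg [0.01 0.01] z at c 35.7 n 1237
box n3171 c (650.5,18.0) 71.6x45.0 long -23.3 short 66.7 z 35.6
box n5606 c (650.2,18.1) 91.9x65.1 long -23.1 short 66.9 z 34.7
t18.7 cur yaw -113.3 pos [651.   16.6 239.5] F [ 0.8 -0.8 -0.3] w 0.999 g 0.0 tilt [0.0007 0.0003]| shift [-6.41 -8.24  1.98] turn units -5.58 (or 15.36) shift after turn [  1.83 -10.28   1.98]
```

View pics/w6.png

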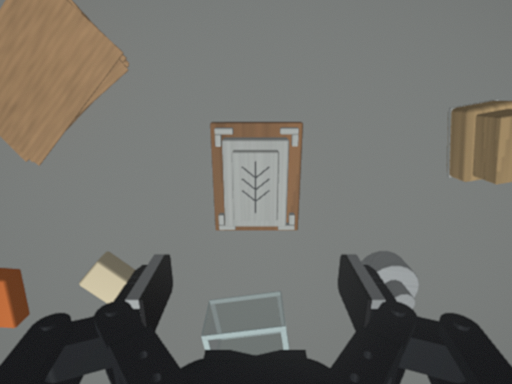

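Die lies flat inside the stops (pixel 256,185; top at z 35.7). Next is the cream bar.

{"op": "play_rows", "data": {"deltas": [[-0.71, -0.92, 0.2, 0, 1], [-0.71, -0.92, 0.2, 0, 1], [-0.71, -0.92, 0.2, 0, 1], [-0.71, -0.92, 0.2, 0, 1], [-0.71, -0.92, 0.2, 0, 1]]}}

```text
time: 19.32
position: [621.5, 129.8, 218.1]
ee_rot: [0.0, 0.979, -0.202, -0.001]
force: [0.7, -0.5, -0.5]
width: 0.999
grasp_force: 0.0
```

{"op": "play_rows", "data": {"deltas": [[-0.71, -0.92, 0.2, 0, 1], [-0.71, -0.92, 0.2, 0, 1], [-0.71, -0.92, 0.2, 0, 1], [-0.71, -0.92, 0.2, 0, 1], [0, 0, 0, -1, 1]]}}

```text
time: 19.95
position: [598.1, 222.1, 201.9]
ee_rot: [0.0, 0.992, -0.125, -0.0]
force: [-0.3, -0.4, -0.8]
width: 1.001
grasp_force: 0.0
```

{"op": "play_rows", "data": {"deltas": [[0, 0, 0, -1, 1], [0, 0, 0, -1, 1], [0, 0, 0, -1, 1], [0, 0, 0, -1, 1], [0, 0, 0, -0.58, 1]]}}

```text
time: 20.58
position: [598.8, 219.8, 202.9]
ee_rot: [-0.0, 0.977, 0.215, 0.0]
force: [0.4, -0.0, 0.4]
width: 0.999
grasp_force: 0.0
```

{"op": "play_rows", "data": {"deltas": [[0, 0, 0, 0, 1]]}}

```text
time: 20.7
position: [598.9, 219.7, 202.9]
ee_rot: [-0.0, 0.977, 0.213, 0.0]
force: [0.7, 0.1, -0.6]
width: 0.999
grasp_force: 0.0
```

```bash
python3 - <<'E'
from h import *
p,d,ci=snap('wrist','w7');W=cloud(d,ci)
x,y,t=box(W,(598,218.6),(20,32),50)
go(x,y,80,t)
E
```

```text
box n3508 c (598.3,220.2) 69.0x43.0 long 24.6 short -65.4 z 25.4
t20.8 cur yaw -65.5 pos [598.9 219.6 202.9] F [ 0.3  0.  -0.1] w 1.001 g 0.0 tilt [-0.      0.0002]| shift [-0.01 -0.04  6.14] turn units -0.01 (or 20.94) shift after turn [-0.01 -0.04  6.14]
```

{"op": "play_rows", "data": {"deltas": [[0, 0, 1, 0, 1], [0, 0, 1, 0, 1], [0, 0, 1, 0, 1], [0, 0, 1, 0, 1], [0, 0, 1, 0, 1]]}}

```text
time: 21.38
position: [598.9, 219.0, 101.3]
ee_rot: [0.0, 0.977, 0.213, -0.0]
force: [1.2, 0.3, 0.5]
width: 1.0
grasp_force: 0.0
```

{"op": "play_rows", "data": {"deltas": [[0, 0, 1, 0, 0.9], [0, 0, 0.1, 0, 0.7], [0, 0, 0, 0, 0.5], [0, 0, 0, 0, 0.3], [0, 0, 0, 0, 0.2]]}}

```text
time: 22.0
position: [599.3, 219.3, 81.5]
ee_rot: [-0.0, 0.977, 0.213, 0.0]
force: [-1.0, 0.7, 3.4]
width: 0.486
grasp_force: 61.6
```

{"op": "play_rows", "data": {"deltas": [[0, 0, 0, 0, 0], [0, 0, 0, 0, 0], [0, 0, 0, 0, 0]]}}

```text
time: 22.38
position: [599.3, 219.3, 81.6]
ee_rot: [-0.0, 0.977, 0.214, 0.0]
force: [-0.7, -0.7, 6.8]
width: 0.486
grasp_force: 61.9
```

{"op": "play_rows", "data": {"deltas": [[0, 0, -0.5, 0, 0], [0, 0, -1, 0, 0], [0, 0, -1, 0, 0], [0, 0, -1, 0, 0], [0, 0, -1, 0, 0]]}}

```text
time: 23.0
position: [599.0, 219.2, 172.6]
ee_rot: [-0.0, 0.977, 0.213, 0.0]
force: [0.2, 1.1, 0.6]
width: 0.484
grasp_force: 61.0
```

{"op": "play_rows", "data": {"deltas": [[0, 0, 0, 1, 0], [0, 0, 0, 1, 0], [0, 0, 0, 1, 0], [0, 0, 0, 1, 0], [0, 0, 0, 1, 0]]}}

```text
time: 23.62
position: [599.0, 219.3, 171.8]
ee_rot: [-0.0, 0.987, -0.162, 0.0]
force: [-0.2, 0.4, -1.1]
width: 0.484
grasp_force: 61.0
```

{"op": "play_rows", "data": {"deltas": [[0, 0, 0, 0.57, 0], [0, 0, 0, 0, 0]]}}

```text
time: 23.88
position: [599.0, 219.3, 171.4]
ee_rot: [0.0, 0.98, -0.201, 0.0]
force: [-0.0, 0.4, -0.2]
width: 0.488
grasp_force: 61.0
```

```bash
cat >> h.py <<'E'
def inhand(W,z,half,name=''):
    """extent along tool x, within |tool y|<half, of points of height z, relative to the TCP"""
    from scipy.spatial.transform import Rotation as Ro
    s=get_state();w,a,b,c=s['ee_rot'];R=Ro.from_quat([a,b,c,w]).as_matrix()
    T=(W-s['position'])@R; M=(abs(T[...,1])<half)&(T[...,2]>z[0])&(T[...,2]<z[1])&(abs(T[...,0])<80);q=T[M]
    M2=M&(abs(T[...,0])<20);q2=T[M2];A=np.c_[q2[:,:2],np.ones(len(q2))];s_=np.linalg.lstsq(A,q2[:,2],rcond=None)[0]
    print(name,'tool x extent',np.percentile(q[:,0],[.3,99.7]).round(1),'n',len(q),'tool z at centre %.1f slope deg %s'%(s_[2],np.degrees(s_[:2]).round(2)))
E
python3 - <<'E'
from h import *
p,d,ci=snap('wrist','w8');W=cloud(d,ci)
inhand(W,(40,66),15,'bar')
go(650.4,16.6,140,66.7)
E
```

```text
bar tool x extent [-35.1  33.7] n 7567 tool z at centre 55.9 slope deg [-0.01  0.11]
t23.9 cur yaw -113.1 pos [599.  219.3 171.3] F [ 0.1 -0.1 -0.7] w 0.487 g 61.0 tilt [ 0.0001 -0.0001]| shift [6.34 8.31 1.57] turn units 0.02 (or -20.92) shift after turn [6.37 8.29 1.57]
```

{"op": "play_rows", "data": {"deltas": [[0.71, 0.92, 0, 0.02, 0], [0.71, 0.92, 0, 0, 0], [0.71, 0.92, 0, 0, 0], [0.71, 0.92, 0, 0, 0], [0.71, 0.92, 0, 0, 0]]}}

```text
time: 24.55
position: [628.0, 104.1, 171.2]
ee_rot: [0.0, 0.979, -0.203, 0.0]
force: [-0.2, -0.2, -0.5]
width: 0.491
grasp_force: 61.0
```

{"op": "play_rows", "data": {"deltas": [[0.71, 0.92, 0, 0, 0], [0.71, 0.92, 0, 0, 0], [0.71, 0.92, 0.6, 0, 0], [0.69, 0.93, 0.8, 0, 0], [0, 0, 0.6, 0, 0]]}}

```text
time: 25.18
position: [650.1, 12.8, 130.7]
ee_rot: [0.0, 0.979, -0.204, 0.0]
force: [0.0, -0.1, -1.8]
width: 0.489
grasp_force: 61.0
```

{"op": "play_rows", "data": {"deltas": [[0, 0, 0.2, 0, 0], [0, 0, 0, 0, 0]]}}

```text
time: 25.42
position: [650.1, 16.8, 127.0]
ee_rot: [-0.0, 0.979, -0.202, -0.0]
force: [0.1, 0.0, -0.5]
width: 0.485
grasp_force: 61.0
```

```bash
python3 - <<'E'
from h import *
p,d,ci=snap('wrist','w9');W=cloud(d,ci)
inhand(W,(40,66),15,'bar')
go(650.8,16.4,118,66.7)
E
```

```text
bar tool x extent [-35.1  33.7] n 7547 tool z at centre 56.3 slope deg [-0.01  0.09]
t25.5 cur yaw -113.3 pos [650.2  16.9 127.2] F [-0.1 -0.8 -0.6] w 0.489 g 61.0 tilt [0.0002 0.0002]| shift [0.04 0.01 0.46] turn units -0.00 (or 20.94) shift after turn [0.04 0.01 0.46]
```

View pics/w9.png

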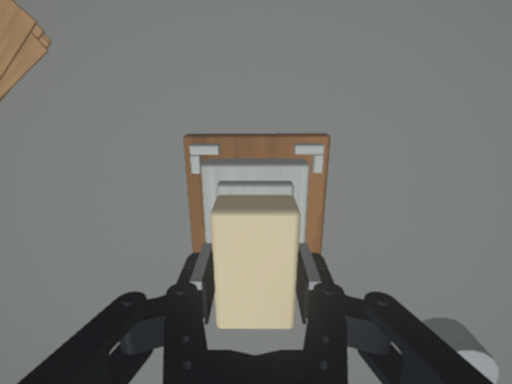

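The bar (256,262) hangs squarely over the plug, aligned in the lateral direction. Lowering it gently.

{"op": "play_rows", "data": {"deltas": [[0.04, 0, 0.2, 0, 0], [0, 0, 0.15, 0, 0], [0, 0, 0.07, 0, 0], [0, 0, 0, 0, 0]]}}

```text
time: 25.98
position: [650.9, 16.1, 118.4]
ee_rot: [0.0, 0.979, -0.203, -0.0]
force: [0.3, 0.5, -0.7]
width: 0.491
grasp_force: 61.0
```

{"op": "play_rows", "data": {"deltas": [[0, 0, 0.05, 0, 0], [0, 0, 0, 0, 0]]}}

```text
time: 26.22
position: [651.0, 16.1, 117.6]
ee_rot: [-0.0, 0.979, -0.203, 0.0]
force: [0.4, 0.1, -0.2]
width: 0.486
grasp_force: 61.1
```

{"op": "play_rows", "data": {"deltas": [[0, 0, 0.04, 0, 0], [0, 0, 0, 0, 0]]}}

```text
time: 26.48
position: [650.9, 16.1, 117.5]
ee_rot: [-0.0, 0.979, -0.203, 0.0]
force: [-5.3, 1.1, 13.2]
width: 0.487
grasp_force: 62.7
```

{"op": "play_rows", "data": {"deltas": [[0, 0, 0.03, 0, 0], [0, 0, 0, 0, 0]]}}

```text
time: 26.72
position: [650.9, 16.0, 117.5]
ee_rot: [-0.0, 0.979, -0.203, 0.0]
force: [-9.1, 3.2, 23.3]
width: 0.491
grasp_force: 63.9
```

{"op": "play_rows", "data": {"deltas": [[0, 0, -0.08, 0, 0], [0, 0, 0, 0, 0.6], [0, 0, 0, 0, 0.8], [0, 0, 0, 0, 1], [0, 0, 0, 0, 1]]}}

```text
time: 27.35
position: [650.9, 16.1, 117.6]
ee_rot: [0.0, 0.979, -0.203, -0.0]
force: [-0.7, 0.1, -0.3]
width: 1.001
grasp_force: 0.0
```

{"op": "play_rows", "data": {"deltas": [[0, 0, -0.5, 0, 1], [0, 0, -1, 0, 1], [0, 0, -1, 0, 1], [0, 0, -1, 0, 1], [0, 0, -1, 0, 1]]}}

```text
time: 27.98
position: [650.9, 16.1, 209.4]
ee_rot: [-0.0, 0.979, -0.203, 0.0]
force: [0.3, 0.5, -0.4]
width: 0.998
grasp_force: 0.0
```

{"op": "play_rows", "data": {"deltas": [[0, 0, -1, 0, 1], [0, 0, -1, 0, 1], [0, 0, 0, 0, 1]]}}

```text
time: 28.35
position: [651.3, 16.0, 249.5]
ee_rot: [-0.0, 0.979, -0.203, 0.001]
force: [0.1, 0.2, 0.1]
width: 0.997
grasp_force: 0.0
```

```bash
python3 - <<'E'
from h import *
p,d,ci=snap('wrist','w10');W=cloud(d,ci)
plane(W,(650,17),(55,70),18);box(W,(650,17),(56,68),50);box(W,(650,17),(32,68),60);box(W,(650,17),(23,68),60)
go(478,97,260,-15)
E
```

```text
plane slope deg [0.04 0.17] z at c 61.6 n 1121
box n3261 c (650.6,17.6) 69.3x43.0 long -23.4 short 66.6 z 61.5
box n3508 c (651.0,17.6) 69.9x44.1 long -23.4 short 66.6 z 61.4
box n5457 c (650.2,18.1) 91.9x65.1 long -23.2 short 66.8 z 60.8
t28.4 cur yaw -113.4 pos [651.   16.2 248.3] F [-0.1 -0.  -0.4] w 0.997 g 0.0 tilt [0.0007 0.0003]| shift [-9.54 -0.28 -0.59] turn units 9.50 (or -11.45) shift after turn [-1.67  9.4  -0.59]
```

The bar is on the plug within 0.6 mm and square. On to the frame.

{"op": "play_rows", "data": {"deltas": [[-0.95, -0.03, 0, -1, 1], [0, 0, 0, -1, 1], [0, 0, 0, -1, 1], [0, 0, 0, -1, 1], [0, 0, 0, -1, 1]]}}

```text
time: 29.02
position: [633.4, 24.3, 247.0]
ee_rot: [-0.0, 0.985, 0.173, -0.001]
force: [0.2, -0.1, -0.1]
width: 1.001
grasp_force: 0.0
```

{"op": "play_rows", "data": {"deltas": [[0, 0, 0, -1, 1], [0, 0, 0, -1, 1], [0, 0, 0, -1, 1], [0, 0, 0, -1, 1], [0, 0, 0, -1, 1]]}}

```text
time: 29.65
position: [633.4, 24.3, 247.0]
ee_rot: [-0.0, 0.853, 0.521, -0.001]
force: [0.5, -0.6, -0.5]
width: 1.001
grasp_force: 0.0
```

{"op": "play_rows", "data": {"deltas": [[0, 0, 0, -1, 1], [0, 0, 0, -0.45, 1], [0, 0, 0, 0, 1]]}}

```text
time: 30.02
position: [633.5, 24.1, 247.2]
ee_rot: [-0.0, 0.793, 0.609, -0.0]
force: [-0.8, -0.1, 0.8]
width: 0.997
grasp_force: 0.0
```

```bash
python3 - <<'E'
from h import *
go(478,97,260,-15)
E
```

```text
t30.0 cur yaw -15.0 pos [633.5  24.1 247.2] F [-0.8 -0.1  0.8] w 0.997 g 0.0 tilt [-0.0008  0.0002]| shift [ 1.5  -8.45 -0.63] turn units -0.00 (or 20.94) shift after turn [ 1.51 -8.45 -0.63]
```

{"op": "play_rows", "data": {"deltas": [[0.17, -0.94, 0, 0, 1], [0.17, -0.94, 0, 0, 1], [0.17, -0.94, 0, 0, 1], [0.17, -0.94, 0, 0, 1], [0.17, -0.94, 0, 0, 1]]}}

```text
time: 30.65
position: [546.5, 65.2, 247.4]
ee_rot: [-0.0, 0.794, 0.608, -0.0]
force: [1.4, 0.6, -0.3]
width: 1.001
grasp_force: 0.0
```

{"op": "play_rows", "data": {"deltas": [[0.17, -0.94, 0, 0, 1], [0.17, -0.94, 0, 0, 1], [0.17, -0.94, 0, 0, 1], [0.17, -0.94, 0, 0, 1], [0, 0, 0, 0, 1]]}}

```text
time: 31.28
position: [477.3, 98.1, 247.5]
ee_rot: [-0.0, 0.793, 0.609, -0.0]
force: [0.6, -0.5, 0.1]
width: 0.996
grasp_force: 0.0
```

```bash
python3 - <<'E'
from h import *
p,d,ci=snap('wrist','w11');W=cloud(d,ci)
x,y,t=box(W,(478,97),(54,66),80)
go(x,y,100,t)
E
```

```text
box n2210 c (482.0,98.8) 92.9x65.3 long 75.3 short -14.7 z 59.6
t31.3 cur yaw -15.0 pos [478.1  97.8 247.7] F [ 0.2  0.7 -1.3] w 0.997 g 0.0 tilt [-0.0001  0.0001]| shift [0.1  0.18 7.38] turn units -0.03 (or 20.91) shift after turn [0.1  0.18 7.38]
```

View pics/w11.png

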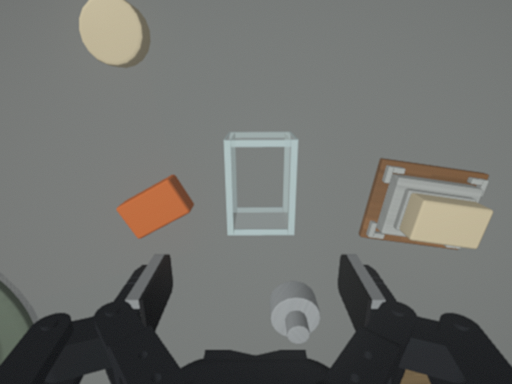

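The frame is centred at (260,185) with its sides parallel to the fingers, and nothing stands in the way. Grasping it.

{"op": "play_rows", "data": {"deltas": [[0.1, 0.18, 1, -0.03, 1], [0, 0, 1, 0, 1], [0, 0, 1, 0, 1], [0, 0, 1, 0, 1], [0, 0, 1, 0, 1]]}}

```text
time: 31.95
position: [482.8, 98.0, 146.8]
ee_rot: [0.0, 0.792, 0.61, -0.0]
force: [-0.1, 0.3, 0.4]
width: 0.999
grasp_force: 0.0
```

{"op": "play_rows", "data": {"deltas": [[0, 0, 1, 0, 1], [0, 0, 1, 0, 1], [0, 0, 0.4, 0, 1], [0, 0, 0, 0, 0.8], [0, 0, 0, 0, 0.7]]}}

```text
time: 32.58
position: [482.5, 98.3, 100.4]
ee_rot: [0.0, 0.792, 0.61, 0.0]
force: [-0.1, -0.8, -1.4]
width: 0.754
grasp_force: 66.2
```

{"op": "play_rows", "data": {"deltas": [[0, 0, 0, 0, 0.5], [0, 0, 0, 0, 0], [0, 0, 0, 0, 0], [0, 0, 0, 0, 0]]}}

```text
time: 33.08
position: [482.4, 98.6, 100.2]
ee_rot: [0.0, 0.792, 0.611, 0.0]
force: [-1.0, 0.7, 6.6]
width: 0.747
grasp_force: 67.1
```

{"op": "play_rows", "data": {"deltas": [[0, 0, -0.5, 0, 0], [0, 0, -1, 0, 0], [0, 0, -1, 0, 0], [0, 0, -1, 0, 0], [0, 0, -1, 0, 0]]}}

```text
time: 33.7
position: [482.0, 98.5, 190.9]
ee_rot: [0.0, 0.792, 0.611, 0.0]
force: [0.5, 0.1, -1.6]
width: 0.751
grasp_force: 66.3
```

{"op": "play_rows", "data": {"deltas": [[0, 0, -0.8, 0, 0], [0, 0, 0, 0, 0]]}}

```text
time: 33.95
position: [482.4, 98.7, 206.6]
ee_rot: [0.0, 0.792, 0.611, 0.001]
force: [-0.1, 0.6, -1.8]
width: 0.751
grasp_force: 66.5
```

```bash
python3 - <<'E'
from h import *
p,d,ci=snap('wrist','w12');W=cloud(d,ci)
inhand(W,(25,60),30,'frame')
go(650.8,16.4,205,66.7)
E
```

```text
frame tool x extent [-40.3  47.2] n 10973 tool z at centre 44.8 slope deg [-0.34 -0.2 ]
t34.0 cur yaw -14.7 pos [482.2  98.7 205.9] F [-0.7 -0.2 -1.8] w 0.750 g 66.5 tilt [0.0006 0.0004]| shift [-1.84  9.2   0.05] turn units -9.47 (or 11.47) shift after turn [-9.37 -0.45  0.05]
```

View pics/w12.png

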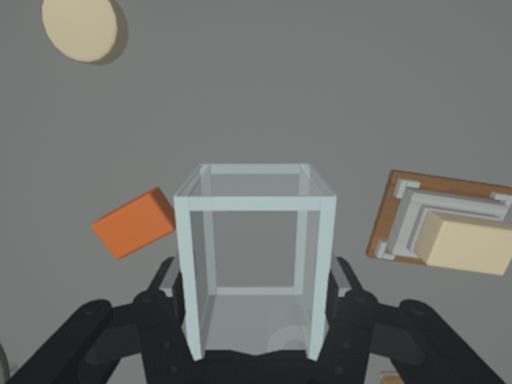

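The frame is held level at about (255,260), with the base board free. Turning, then moving over the die.

{"op": "play_rows", "data": {"deltas": [[0, 0, 0, -1, 0], [0, 0, 0, -1, 0], [0, 0, 0, -1, 0], [0, 0, 0, -1, 0], [0, 0, 0, -1, 0]]}}

```text
time: 34.62
position: [481.8, 98.4, 204.9]
ee_rot: [-0.0, 0.511, 0.86, -0.0]
force: [-0.5, 0.1, -1.6]
width: 0.749
grasp_force: 66.4
```

{"op": "play_rows", "data": {"deltas": [[0, 0, 0, -1, 0], [0, 0, 0, -1, 0], [0, 0, 0, -1, 0], [0, 0, 0, -1, 0], [0, 0, 0, -0.47, 0]]}}

```text
time: 35.25
position: [481.8, 98.4, 204.9]
ee_rot: [-0.001, 0.201, 0.98, -0.0]
force: [0.4, -0.0, -1.7]
width: 0.753
grasp_force: 66.4
```

{"op": "play_rows", "data": {"deltas": [[-0.94, -0.04, 0, 0, 0], [-0.94, -0.04, 0, 0, 0], [-0.94, -0.04, 0, 0, 0], [-0.94, -0.04, 0, 0, 0], [-0.94, -0.04, 0, 0, 0]]}}

```text
time: 35.88
position: [567.9, 56.7, 205.0]
ee_rot: [-0.0, 0.203, 0.979, -0.0]
force: [-0.8, -0.4, -1.8]
width: 0.753
grasp_force: 66.4
```

{"op": "play_rows", "data": {"deltas": [[-0.94, -0.04, 0, 0, 0], [-0.94, -0.04, 0, 0, 0], [-0.94, -0.04, 0, 0, 0], [-0.94, -0.04, 0, 0, 0], [-0.94, -0.04, 0, 0, 0]]}}

```text
time: 36.5
position: [652.4, 15.7, 204.8]
ee_rot: [-0.0, 0.203, 0.979, -0.0]
force: [-0.2, -0.1, -1.4]
width: 0.751
grasp_force: 66.4
```

{"op": "play_rows", "data": {"deltas": [[0, 0, 0, 0, 0], [0, 0, 0, 0, 0]]}}

```text
time: 36.75
position: [651.3, 16.5, 205.0]
ee_rot: [-0.001, 0.203, 0.979, -0.0]
force: [-0.6, -0.6, -1.6]
width: 0.755
grasp_force: 66.4
```

```bash
python3 - <<'E'
from h import *
p,d,ci=snap('wrist','w13');W=cloud(d,ci)
inhand(W,(36,50),30,'frame top');inhand(W,(136,150),18,'bar');inhand(W,(174,184),28,'flange')
go(651.3,16.2,170,66.7)
E
```

```text
frame top tool x extent [-40.8  46.6] n 7314 tool z at centre 42.4 slope deg [-0.09  0.15]
bar tool x extent [-33.  36.] n 1658 tool z at centre 143.6 slope deg [-0.05  0.05]
flange tool x extent [-43.8  47. ] n 1210 tool z at centre 176.4 slope deg [-3.52 -0.29]
t36.8 cur yaw 66.6 pos [651.2  16.8 205.2] F [-0.2  0.4 -1.5] w 0.755 g 66.4 tilt [-0.0009  0.0001]| shift [-0.02 -0.03  1.76] turn units -0.01 (or 20.94) shift after turn [-0.02 -0.03  1.76]
```

View pics/w13.png

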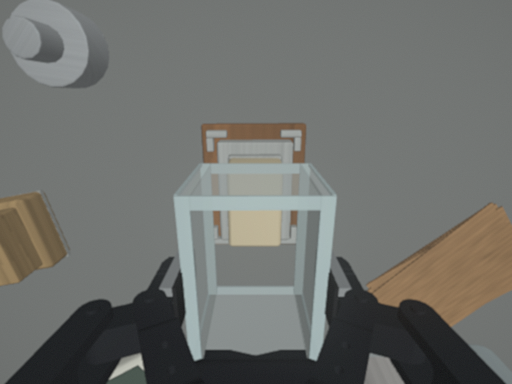

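The frame hangs straight above the bar (bar at 255,205), aligned and with margins even. Lowering it.

{"op": "play_rows", "data": {"deltas": [[0.03, -0.02, 0.6, 0, 0], [0, 0, 0.6, 0, 0], [0, 0, 0.4, 0, 0], [0, 0, 0.4, 0, 0], [0, 0, 0.4, 0, 0]]}}

```text
time: 37.42
position: [650.9, 16.5, 157.2]
ee_rot: [0.0, 0.202, 0.979, -0.0]
force: [0.6, 0.3, -1.4]
width: 0.751
grasp_force: 66.4
```

{"op": "play_rows", "data": {"deltas": [[0, 0, 0.4, 0, 0], [0, 0, 0.3, 0, 0], [0, 0, 0.2, 0, 0], [0, 0, 0.2, 0, 0], [0, 0, 0, 0, 0]]}}

```text
time: 38.05
position: [650.8, 16.5, 135.5]
ee_rot: [-0.0, 0.202, 0.979, -0.0]
force: [-1.5, 0.8, -1.6]
width: 0.749
grasp_force: 66.4
```

{"op": "play_rows", "data": {"deltas": [[0, 0, 0.1, 0, 0], [0, 0, 0, 0, 0]]}}

```text
time: 38.3
position: [650.9, 16.5, 133.7]
ee_rot: [-0.0, 0.202, 0.979, -0.0]
force: [0.6, -0.7, -2.0]
width: 0.747
grasp_force: 66.4
```

{"op": "play_rows", "data": {"deltas": [[0, 0, 0.1, 0, 0], [0, 0, 0, 0, 0]]}}

```text
time: 38.55
position: [650.8, 16.5, 131.6]
ee_rot: [-0.0, 0.202, 0.979, -0.0]
force: [0.3, -0.6, -1.1]
width: 0.751
grasp_force: 66.4
```

{"op": "play_rows", "data": {"deltas": [[0, 0, 0.07, 0, 0], [0, 0, 0, 0, 0]]}}

```text
time: 38.8
position: [650.8, 16.5, 130.2]
ee_rot: [-0.0, 0.202, 0.979, -0.0]
force: [0.5, 1.3, -1.0]
width: 0.752
grasp_force: 66.4
```

{"op": "play_rows", "data": {"deltas": [[0, 0, 0.05, 0, 0], [0, 0, 0, 0, 0]]}}

```text
time: 39.05
position: [650.9, 16.6, 129.2]
ee_rot: [-0.0, 0.202, 0.979, -0.0]
force: [0.4, 0.6, -0.2]
width: 0.747
grasp_force: 66.4
```

{"op": "play_rows", "data": {"deltas": [[0, 0, 0.04, 0, 0], [0, 0, 0, 0, 0]]}}

```text
time: 39.3
position: [650.9, 16.5, 128.5]
ee_rot: [-0.0, 0.202, 0.979, 0.0]
force: [-0.5, 0.1, -1.5]
width: 0.75
grasp_force: 66.4
```

```bash
python3 - <<'E'
from h import *
p,d,ci=snap('wrist','w14');W=cloud(d,ci)
inhand(W,(30,50),30,'frame top')
go(651.3,16.2,128,66.7)
E
```

```text
frame top tool x extent [-40.5  46.8] n 7384 tool z at centre 42.2 slope deg [-0.13  0.37]
t39.4 cur yaw 66.7 pos [650.9  16.5 128.5] F [-0.2 -0.  -2.3] w 0.749 g 66.4 tilt [-0. -0.]| shift [-0.02 -0.    0.02] turn units -0.00 (or 20.94) shift after turn [-0.02 -0.    0.02]
```

{"op": "play_rows", "data": {"deltas": [[0, 0, 0.04, 0, 0], [0, 0, 0, 0, 0]]}}

```text
time: 39.6
position: [650.9, 16.5, 128.2]
ee_rot: [0.0, 0.202, 0.979, 0.0]
force: [-3.8, 0.5, 7.1]
width: 0.75
grasp_force: 67.5
```

{"op": "play_rows", "data": {"deltas": [[0, 0, 0.04, 0, 0], [0, 0, 0, 0, 0]]}}

```text
time: 39.85
position: [650.9, 16.5, 128.2]
ee_rot: [0.0, 0.202, 0.979, 0.0]
force: [-7.6, 0.9, 20.2]
width: 0.747
grasp_force: 69.1
```

Frame stands on the flange (TCP height exactly 28 mm over its grasp height). Releasing.

{"op": "play_rows", "data": {"deltas": [[0, 0, -0.08, 0, 0], [0, 0, 0, 0, 0.85], [0, 0, 0, 0, 1], [0, 0, 0, 0, 1], [0, 0, -0.3, 0, 1]]}}

```text
time: 40.48
position: [650.7, 16.5, 134.3]
ee_rot: [-0.0, 0.202, 0.979, -0.0]
force: [0.1, 0.3, -0.3]
width: 1.001
grasp_force: 0.0
```

{"op": "play_rows", "data": {"deltas": [[0, 0, -1, 0, 1], [0, 0, -1, 0, 1], [0, 0, -1, 0, 1], [0, 0, -1, 0, 1], [0, 0, -1, 0, 1]]}}

```text
time: 41.1
position: [650.9, 16.6, 236.2]
ee_rot: [0.0, 0.202, 0.979, 0.0]
force: [-0.5, -0.3, -0.5]
width: 1.001
grasp_force: 0.0
```

{"op": "play_rows", "data": {"deltas": [[0, 0, -1, 0, 1], [0, 0, -1, 0, 1], [0, 0, 0, 0, 1]]}}

```text
time: 41.48
position: [651.4, 16.5, 276.6]
ee_rot: [0.001, 0.202, 0.979, 0.0]
force: [-0.1, 0.2, -0.8]
width: 0.999
grasp_force: 0.0
```

```bash
python3 - <<'E'
from h import *
p,d,ci=snap('wrist','w15');W=cloud(d,ci)
box(W,(650,17),(84,94),70);box(W,(650,17),(56,66),30)
go(601.3,-203.3,245,77.8)
E
```

```text
box n2168 c (651.5,16.8) 93.3x65.3 long -23.4 short 66.6 z 87.7
box n2160 c (649.7,17.2) 59.2x42.6 long -24.6 short 65.4 z 61.6
t41.5 cur yaw 66.7 pos [651.   16.6 275.4] F [-0.3 -0.2 -0.5] w 0.998 g 0.0 tilt [0.0011 0.0002]| shift [ -2.07 -11.08   1.51] turn units -1.30 (or 19.65) shift after turn [  0.11 -11.27   1.51]
```

View pics/w15.png

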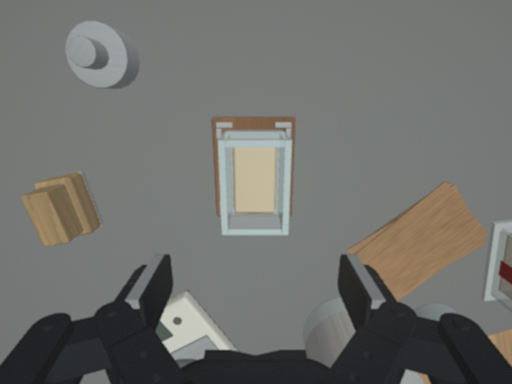

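The frame stands on the die with the bar inside (255,180); top at 87.7 (home is 88) and square. Now the plunger, at (62,208).

{"op": "play_rows", "data": {"deltas": [[-0.17, -0.92, 0, 0, 1], [-0.17, -0.92, 0, 0, 1], [-0.17, -0.92, 0, 0, 1], [-0.17, -0.92, 0, 0, 1], [-0.17, -0.92, 0, 0, 1]]}}

```text
time: 42.15
position: [629.7, -76.2, 274.5]
ee_rot: [-0.0, 0.202, 0.979, -0.0]
force: [-0.3, -0.3, 0.5]
width: 1.003
grasp_force: 0.0
```

{"op": "play_rows", "data": {"deltas": [[-0.17, -0.92, 0, 0, 1], [-0.17, -0.92, 0, 0, 1], [-0.17, -0.92, 0, 0, 1], [-0.17, -0.92, 0, 0, 1], [-0.17, -0.92, 0.2, 0, 1]]}}

```text
time: 42.78
position: [609.0, -167.1, 270.5]
ee_rot: [0.0, 0.202, 0.979, -0.0]
force: [0.1, -0.2, 1.0]
width: 1.003
grasp_force: 0.0
```

{"op": "play_rows", "data": {"deltas": [[-0.17, -0.92, 0.6, 0, 1], [-0.17, -0.92, 0.7, 0, 1], [0, 0, 0, -1, 1], [0, 0, 0, -0.3, 1], [0, 0, 0, 0, 1]]}}

```text
time: 43.4
position: [600.5, -203.0, 243.6]
ee_rot: [-0.0, 0.106, 0.994, 0.0]
force: [-0.3, 0.2, 0.1]
width: 1.0
grasp_force: 0.0
```

```bash
python3 - <<'E'
from h import *
p,d,ci=snap('wrist','w16');W=cloud(d,ci)
x,y,t=box(W,(601.3,-203.3),(56,67),50);box(W,(601.3,-203.3),(27,67),60)
go(x,y,105,t)
E
```

```text
box n2064 c (601.3,-203.8) 60.1x29.8 long -13.2 short 76.8 z 61.6
box n3217 c (600.7,-203.8) 70.4x45.0 long -12.7 short 77.3 z 61.0
t43.5 cur yaw 77.8 pos [ 600.6 -202.8  243.8] F [-0.1  0.9 -0.7] w 1.003 g 0.0 tilt [-0.0007  0.0002]| shift [-0.05 -0.04  6.94] turn units 0.12 (or -20.83) shift after turn [-0.05 -0.04  6.94]
```

{"op": "play_rows", "data": {"deltas": [[-0.04, 0, 1, 0.08, 1], [0, 0, 1, 0, 1], [0, 0, 1, 0, 1], [0, 0, 1, 0, 1], [0, 0, 1, 0, 1]]}}

```text
time: 44.08
position: [601.7, -202.5, 143.2]
ee_rot: [-0.0, 0.112, 0.994, -0.0]
force: [-0.6, -0.2, -0.5]
width: 0.999
grasp_force: 0.0
```

{"op": "play_rows", "data": {"deltas": [[0, 0, 1, 0, 0.9], [0, 0, 0.69, 0, 0.7], [0, 0, 0, 0, 0.5], [0, 0, 0, 0, 0.35], [0, 0, 0, 0, 0.2]]}}

```text
time: 44.7
position: [602.0, -202.7, 111.5]
ee_rot: [0.001, 0.112, 0.994, -0.0]
force: [-0.2, 0.0, -1.1]
width: 0.34
grasp_force: 59.4
```

{"op": "play_rows", "data": {"deltas": [[0, 0, 0, 0, 0], [0, 0, 0, 0, 0], [0, 0, 0, 0, 0], [0, 0, 0, 0, 0]]}}

```text
time: 45.2
position: [602.0, -202.6, 111.4]
ee_rot: [0.001, 0.112, 0.994, -0.0]
force: [-0.3, 0.6, 6.3]
width: 0.337
grasp_force: 60.4
```

{"op": "play_rows", "data": {"deltas": [[0, 0, -0.5, 0, 0], [0, 0, -1, 0, 0], [0, 0, -1, 0, 0], [0, 0, -1, 0, 0], [0, 0, -1, 0, 0]]}}

```text
time: 45.82
position: [601.7, -202.5, 202.5]
ee_rot: [0.0, 0.112, 0.994, -0.0]
force: [0.6, -0.0, -1.0]
width: 0.341
grasp_force: 59.4
```

{"op": "play_rows", "data": {"deltas": [[0, 0, -1, 0, 0], [0, 0, 0, 0.5, 0], [0, 0, 0, 0.7, 0], [0, 0, 0, 0, 0]]}}

```text
time: 46.32
position: [601.7, -202.4, 221.4]
ee_rot: [0.0, 0.2, 0.98, -0.0]
force: [0.7, -0.0, -1.7]
width: 0.336
grasp_force: 59.4
```

```bash
python3 - <<'E'
from h import *
p,d,ci=snap('wrist','w17');W=cloud(d,ci)
inhand(W,(44,56),11,'grip top');inhand(W,(72,90),20,'block')
go(650.9,16.5,225,66.7)
E
```

```text
grip top tool x extent [-28.4  30.7] n 5104 tool z at centre 49.7 slope deg [-0.03 -0.11]
block tool x extent [ 6.  36.7] n 1831 tool z at centre 79.8 slope deg [ 0.3  -0.63]
t46.4 cur yaw 67.0 pos [ 601.7 -202.4  221.2] F [ 0.7 -0.5 -1.6] w 0.338 g 59.4 tilt [ 0.0001 -0.0001]| shift [ 2.02 11.03 -0.19] turn units 0.03 (or -20.91) shift after turn [ 2.07 11.02 -0.19]
```

View pics/w17.png

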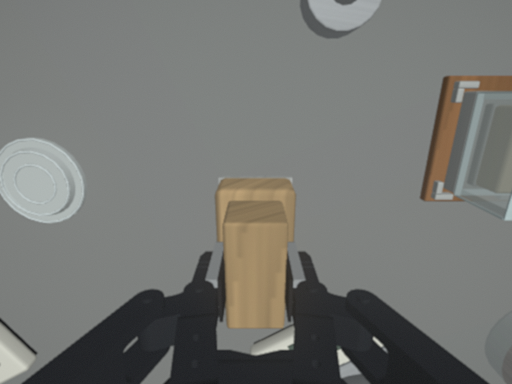

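The plunger is held squarely by its grip block at (255,262), level and centred. Carrying it over the frame.

{"op": "play_rows", "data": {"deltas": [[0.17, 0.92, 0, 0.03, 0], [0.17, 0.92, 0, 0, 0], [0.17, 0.92, 0, 0, 0], [0.17, 0.92, 0, 0, 0], [0.17, 0.92, 0, 0, 0]]}}

```text
time: 47.0
position: [622.9, -109.9, 220.7]
ee_rot: [-0.0, 0.203, 0.979, -0.0]
force: [0.8, 0.4, -2.0]
width: 0.337
grasp_force: 59.4
```

{"op": "play_rows", "data": {"deltas": [[0.17, 0.92, 0, 0, 0], [0.17, 0.92, 0, 0, 0], [0.17, 0.92, 0, 0, 0], [0.17, 0.92, 0, 0, 0], [0.17, 0.92, 0, 0, 0]]}}

```text
time: 47.62
position: [643.8, -19.0, 220.7]
ee_rot: [0.0, 0.203, 0.979, -0.0]
force: [0.5, 0.3, -1.0]
width: 0.339
grasp_force: 59.4
```

{"op": "play_rows", "data": {"deltas": [[0.17, 0.92, 0, 0, 0], [0.17, 0.9, 0, 0, 0], [0, 0, 0, 0, 0], [0, 0, 0, 0, 0]]}}

```text
time: 48.12
position: [651.7, 15.4, 220.7]
ee_rot: [0.0, 0.203, 0.979, -0.0]
force: [-0.2, -0.1, -1.9]
width: 0.336
grasp_force: 59.4
```

```bash
python3 - <<'E'
from h import *
p,d,ci=snap('wrist','w18');W=cloud(d,ci)
inhand(W,(44,56),11,'grip top');inhand(W,(76,86),20,'block');inhand(W,(127,138),20,'frame')
go(650.9,16.5,180,66.7)
E
```

```text
grip top tool x extent [-28.4  30.9] n 5097 tool z at centre 49.9 slope deg [-0.14 -0.02]
block tool x extent [ 6.1 36.8] n 1539 tool z at centre 80.3 slope deg [-0.59 -0.66]
frame tool x extent [41.2 47.6] n 575 tool z at centre 0.0 slope deg [0. 0.]
t48.2 cur yaw 66.5 pos [651.7  15.1 220.7] F [-0.3 -0.3 -1.5] w 0.343 g 59.4 tilt [-0.0001 -0.0006]| shift [0.06 0.05 2.04] turn units -0.02 (or 20.92) shift after turn [0.06 0.05 2.04]
```

View pics/w18.png

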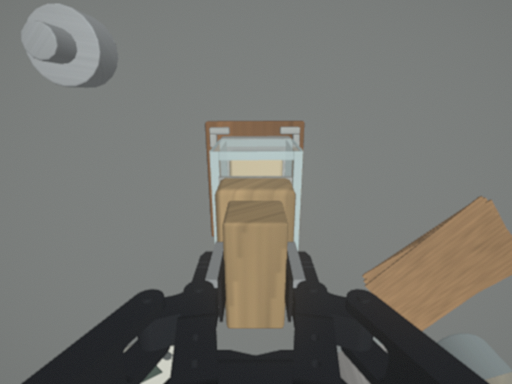

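The block sits directly over the frame's opening (255,150), with gaps even left and right. Correcting by 1 mm and lowering.

{"op": "play_rows", "data": {"deltas": [[0.05, 0.05, 0.3, -0.02, 0], [0, 0, 0.3, 0, 0], [0, 0, 0.3, 0, 0], [0, 0, 0.2, 0, 0], [0, 0, 0.2, 0, 0]]}}

```text
time: 48.8
position: [651.3, 17.2, 194.4]
ee_rot: [-0.0, 0.202, 0.979, -0.0]
force: [0.1, -1.0, -0.5]
width: 0.337
grasp_force: 59.4
```

{"op": "play_rows", "data": {"deltas": [[0, 0, 0.3, 0, 0], [0, 0, 0.3, 0, 0], [0, 0, 0.2, 0, 0], [0, 0, 0.1, 0, 0], [0, 0, 0, 0, 0]]}}

```text
time: 49.42
position: [651.2, 17.2, 176.6]
ee_rot: [-0.0, 0.202, 0.979, -0.0]
force: [0.9, -0.7, -0.5]
width: 0.338
grasp_force: 59.4
```

{"op": "play_rows", "data": {"deltas": [[0, 0, 0.05, 0, 0], [0, 0, 0, 0, 0]]}}

```text
time: 49.68
position: [651.3, 17.3, 175.8]
ee_rot: [0.0, 0.202, 0.979, 0.0]
force: [-0.6, -0.4, -1.0]
width: 0.34
grasp_force: 59.4
```

{"op": "play_rows", "data": {"deltas": [[0, 0, 0.06, 0, 0], [0, 0, 0, 0, 0]]}}

```text
time: 49.92
position: [651.2, 17.2, 174.4]
ee_rot: [-0.0, 0.202, 0.979, -0.0]
force: [-1.0, 0.2, -2.1]
width: 0.339
grasp_force: 59.4
```

{"op": "play_rows", "data": {"deltas": [[0, 0, 0.05, 0, 0], [0, 0, 0, 0, 0]]}}

```text
time: 50.18
position: [651.3, 17.3, 173.5]
ee_rot: [0.0, 0.202, 0.979, 0.0]
force: [-0.4, 0.1, -1.0]
width: 0.337
grasp_force: 59.4
```

{"op": "play_rows", "data": {"deltas": [[0, 0, 0.03, 0, 0], [0, 0, 0, 0, 0]]}}

```text
time: 50.42
position: [651.3, 17.3, 173.5]
ee_rot: [0.0, 0.202, 0.979, 0.0]
force: [-3.4, -0.4, 9.3]
width: 0.336
grasp_force: 60.7
```

{"op": "play_rows", "data": {"deltas": [[0, 0, -0.03, 0, 0], [0, 0, 0, 0, 0.5], [0, 0, 0, 0, 0.8], [0, 0, 0, 0, 0.8], [0, 0, -0.3, 0, 0.8]]}}

```text
time: 51.05
position: [651.0, 17.2, 179.3]
ee_rot: [-0.0, 0.202, 0.979, -0.0]
force: [-0.8, -0.8, -0.0]
width: 0.805
grasp_force: 0.0
```

{"op": "play_rows", "data": {"deltas": [[0, 0, -1, 0, 1], [0, 0, -1, 0, 1], [0, 0, -1, 0, 1], [0, 0, -1, 0, 1], [0, 0, -1, 0, 1]]}}

```text
time: 51.68
position: [651.4, 17.2, 281.9]
ee_rot: [0.001, 0.202, 0.979, 0.0]
force: [-0.1, 0.2, -0.2]
width: 1.0
grasp_force: 0.0
```

{"op": "play_rows", "data": {"deltas": [[0, 0, -0.5, 0, 1], [0, 0, 0, 0, 1]]}}

```text
time: 51.92
position: [651.4, 17.3, 290.5]
ee_rot: [0.001, 0.202, 0.979, 0.0]
force: [-0.4, 0.7, -0.8]
width: 1.0
grasp_force: 0.0
```

```bash
python3 - <<'E'
from h import *
p,d,ci=snap('wrist','w19');W=cloud(d,ci)
box(W,(651,17),(118,129),50);box(W,(651,17),(83,92),70);plane(W,(651,17),(118,129),13)
go(480.7,-76.2,250,66.7)
E
```

```text
box n2311 c (651.0,17.9) 60.1x30.0 long -23.3 short 66.7 z 123.6
box n1775 c (651.3,16.9) 92.8x65.0 long -23.3 short 66.7 z 87.7
plane slope deg [0.02 0.19] z at c 123.6 n 675
t52.0 cur yaw 66.7 pos [651.2  17.3 289.6] F [-0.  -0.3  0.9] w 0.997 g 0.0 tilt [0.0003 0.0001]| shift [ 5.99 -7.66  1.98] turn units 0.01 (or -20.94) shift after turn [ 5.98 -7.66  1.98]
```

View pics/w19.png

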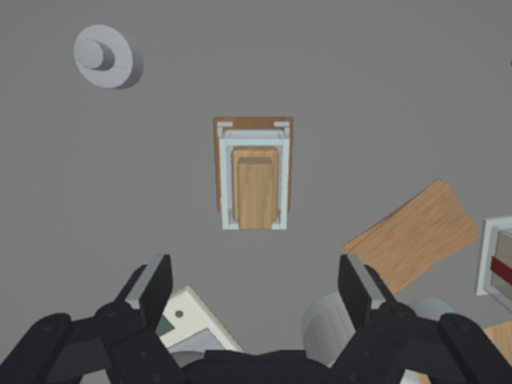

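The plunger is seated in the frame at (256,190), level with its top at 123.6. Now the weight at (105,57).

{"op": "play_rows", "data": {"deltas": [[0.75, -0.96, 0, 0, 1], [0.75, -0.96, 0, 0, 1], [0.75, -0.96, 0, 0, 1], [0.75, -0.96, 0.2, 0, 1], [0.75, -0.96, 0.5, 0, 1]]}}

```text
time: 52.6
position: [543.5, -41.7, 275.0]
ee_rot: [-0.0, 0.202, 0.979, -0.0]
force: [0.3, -0.7, -0.0]
width: 1.0
grasp_force: 0.0
```

{"op": "play_rows", "data": {"deltas": [[0.75, -0.96, 0.5, 0, 1], [0.75, -0.96, 0.5, 0, 1], [0.75, -0.96, 0.5, 0, 1], [0, 0, 0, 0, 1], [0, 0, 0, 0, 1]]}}

```text
time: 53.22
position: [480.8, -76.2, 245.5]
ee_rot: [0.0, 0.201, 0.98, 0.0]
force: [0.9, 0.3, -0.0]
width: 1.001
grasp_force: 0.0
```

```bash
python3 - <<'E'
from h import *
p,d,ci=snap('wrist','w20');W=cloud(d,ci)
x,y,_=box(W,(480.7,-76.2),(54,66),40);box(W,(480.7,-76.2),(28,40),45)
go(x,y,110,66.7)
E
```

```text
box n596 c (480.0,-76.3) 25.0x24.7 long 24.1 short -65.9 z 59.5
box n1919 c (479.9,-76.5) 58.5x57.7 long -22.8 short 67.2 z 33.7
t53.3 cur yaw 66.8 pos [480.9 -76.1 245.5] F [ 0.4 -0.5  0.3] w 0.998 g 0.0 tilt [0.0002 0.    ]| shift [ 0.04 -0.03  6.78] turn units 0.01 (or -20.93) shift after turn [ 0.04 -0.03  6.78]
```

{"op": "play_rows", "data": {"deltas": [[0.04, 0, 1, 0, 1], [0, 0, 1, 0, 1], [0, 0, 1, 0, 1], [0, 0, 1, 0, 1], [0, 0, 1, 0, 1]]}}

```text
time: 53.9
position: [480.3, -75.7, 144.8]
ee_rot: [0.0, 0.201, 0.98, 0.0]
force: [-0.1, -0.1, -0.1]
width: 1.0
grasp_force: 0.0
```

{"op": "play_rows", "data": {"deltas": [[0, 0, 1, 0, 0.9], [0, 0, 0.7, 0, 0.7], [0, 0, 0, 0, 0.5], [0, 0, 0, 0, 0.3], [0, 0, 0, 0, 0.15]]}}

```text
time: 54.52
position: [479.8, -76.4, 112.2]
ee_rot: [0.0, 0.202, 0.979, -0.0]
force: [-1.2, -3.6, 4.1]
width: 0.277
grasp_force: 59.2
```

{"op": "play_rows", "data": {"deltas": [[0, 0, 0, 0, 0], [0, 0, 0, 0, 0], [0, 0, 0, 0, 0], [0, 0, 0, 0, 0]]}}

```text
time: 55.02
position: [479.8, -76.4, 112.2]
ee_rot: [0.0, 0.202, 0.979, -0.0]
force: [-2.6, -3.1, 8.5]
width: 0.282
grasp_force: 59.7
```

{"op": "play_rows", "data": {"deltas": [[0, 0, -0.3, 0, 0], [0, 0, -0.7, 0, 0], [0, 0, -1, 0, 0], [0, 0, -1, 0, 0], [0, 0, -1, 0, 0]]}}

```text
time: 55.65
position: [479.5, -76.1, 193.0]
ee_rot: [0.0, 0.201, 0.979, 0.0]
force: [-0.3, -0.2, -8.1]
width: 0.279
grasp_force: 59.9
```

{"op": "play_rows", "data": {"deltas": [[0, 0, -1, 0, 0], [0, 0, -1, 0, 0], [0, 0, -1, 0, 0], [0, 0, -0.8, 0, 0], [0, 0, 0, 0, 0]]}}

```text
time: 56.28
position: [479.8, -76.1, 268.9]
ee_rot: [0.001, 0.201, 0.979, 0.0]
force: [0.2, -0.3, -7.4]
width: 0.276
grasp_force: 60.0
```

```bash
python3 - <<'E'
from h import *
p,d,ci=snap('wrist','w21');W=cloud(d,ci)
inhand(W,(44,58),9,'knob');inhand(W,(70,85),30,'body')
go(651,17.3,270,66.7)
E
```

```text
knob tool x extent [-12.7  12.4] n 1656 tool z at centre 52.1 slope deg [ 4.18 -0.01]
body tool x extent [-3.3 29.2] n 3689 tool z at centre 77.1 slope deg [1.6  0.18]
t56.3 cur yaw 66.8 pos [479.5 -76.  268. ] F [ 0.1  0.1 -7.6] w 0.281 g 60.0 tilt [0.0009 0.0002]| shift [-6.04  7.67 -0.09] turn units 0.01 (or -20.94) shift after turn [-6.03  7.68 -0.09]
```

View pics/w21.png

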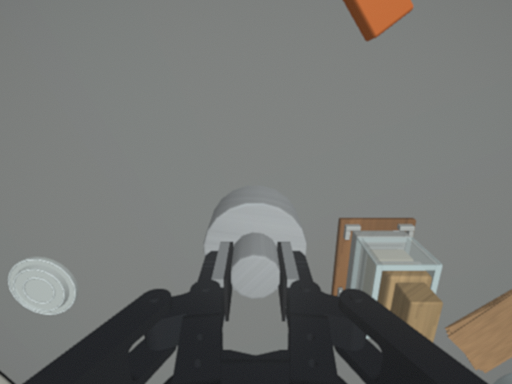

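The weight hangs by its knob (255,262) with its body visible below. Moving over the plunger and checking the tilt there.

{"op": "play_rows", "data": {"deltas": [[-0.6, 0.77, 0, 0, 0], [-0.6, 0.77, 0, 0, 0], [-0.6, 0.77, 0, 0, 0], [-0.6, 0.77, 0, 0, 0], [-0.6, 0.77, 0, 0, 0]]}}

```text
time: 56.95
position: [565.2, -28.7, 266.6]
ee_rot: [-0.001, 0.201, 0.979, -0.0]
force: [0.2, 0.3, -6.9]
width: 0.279
grasp_force: 59.9
```

{"op": "play_rows", "data": {"deltas": [[-0.6, 0.77, 0, 0, 0], [-0.6, 0.77, 0, 0, 0], [-0.6, 0.77, 0, 0, 0], [-0.6, 0.77, 0, 0, 0], [-0.6, 0.74, 0, 0, 0]]}}

```text
time: 57.58
position: [650.4, 17.8, 266.3]
ee_rot: [-0.001, 0.201, 0.979, -0.0]
force: [-0.0, 0.3, -7.2]
width: 0.279
grasp_force: 59.9
```

{"op": "play_rows", "data": {"deltas": [[0, 0, 0, 0, 0], [0, 0, 0, 0, 0], [0, 0, 0, 0, 0]]}}

```text
time: 57.95
position: [650.0, 17.0, 267.3]
ee_rot: [-0.0, 0.202, 0.979, -0.0]
force: [0.5, -0.1, -6.3]
width: 0.28
grasp_force: 60.0
```

```bash
python3 - <<'E'
from h import *
p,d,ci=snap('wrist','w22');W=cloud(d,ci);z=get_state()['position'][2]
c=np.array((650.7,17.5))
plane(W,c,(z-54,z-48),10);print(z)
for k in(20,):plane(W,c+k*np.array([np.cos(np.radians(156.7)),np.sin(np.radians(156.7))]),(z-82,z-72),7)
inhand(W,(47,54),9,'knob')
go(650.7,17.5,240,66.7)
E
```

```text
plane slope deg [-0.22 -0.43] z at c 214.6 n 1094
267.4429693090379
plane slope deg [-0.27 -0.25] z at c 188.6 n 457
knob tool x extent [-12.1  12.2] n 1418 tool z at centre 52.9 slope deg [-0.04  0.24]
t58.0 cur yaw 66.7 pos [650.   17.  267.4] F [-1.2 -0.1 -7.2] w 0.280 g 60.0 tilt [-0.0003 -0.0001]| shift [-0.02  0.04  1.37] turn units 0.00 (or -20.94) shift after turn [-0.02  0.04  1.37]
```

{"op": "play_rows", "data": {"deltas": [[-0.02, 0.04, 0.5, 0, 0], [0, 0, 0.4, 0, 0], [0, 0, 0.3, 0, 0], [0, 0, 0.15, 0, 0], [0, 0, 0, 0, 0]]}}

```text
time: 58.62
position: [651.1, 17.9, 240.3]
ee_rot: [-0.0, 0.202, 0.979, -0.0]
force: [0.3, 0.5, -6.8]
width: 0.277
grasp_force: 60.0
```

{"op": "play_rows", "data": {"deltas": [[0, 0, 0.07, 0, 0], [0, 0, 0, 0, 0]]}}

```text
time: 58.88
position: [651.1, 17.9, 239.2]
ee_rot: [0.0, 0.202, 0.979, 0.0]
force: [0.0, 0.7, -7.0]
width: 0.281
grasp_force: 60.0
```

{"op": "play_rows", "data": {"deltas": [[0, 0, 0.05, 0, 0], [0, 0, 0, 0, 0]]}}

```text
time: 59.12
position: [651.1, 18.0, 238.1]
ee_rot: [-0.0, 0.202, 0.979, -0.0]
force: [0.6, -0.5, -7.0]
width: 0.281
grasp_force: 60.0
```

{"op": "play_rows", "data": {"deltas": [[0, 0, 0.05, 0, 0], [0, 0, 0, 0, 0]]}}

```text
time: 59.38
position: [651.1, 18.0, 237.0]
ee_rot: [-0.0, 0.202, 0.979, -0.0]
force: [-0.2, -0.0, -7.5]
width: 0.276
grasp_force: 60.0
```

{"op": "play_rows", "data": {"deltas": [[0, 0, 0.04, 0, 0], [0, 0, 0, 0, 0]]}}

```text
time: 59.62
position: [651.1, 18.0, 236.4]
ee_rot: [0.0, 0.202, 0.979, 0.0]
force: [-1.7, -0.2, -5.4]
width: 0.277
grasp_force: 60.1
```

{"op": "play_rows", "data": {"deltas": [[0, 0, 0.02, 0, 0], [0, 0, 0, 0, 0]]}}

```text
time: 59.88
position: [651.2, 18.0, 236.3]
ee_rot: [0.0, 0.202, 0.979, 0.0]
force: [-1.7, 0.0, 0.9]
width: 0.28
grasp_force: 60.9
```

The full weight is now supported. Opening and retreating.

{"op": "play_rows", "data": {"deltas": [[0, 0, 0, 0, 0.4], [0, 0, 0, 0, 0.6], [0, 0, 0, 0, 0.7], [0, 0, 0, 0, 0.7], [0, 0, -0.3, 0, 0.7]]}}

```text
time: 60.5
position: [650.9, 18.0, 241.8]
ee_rot: [-0.0, 0.202, 0.979, -0.0]
force: [0.1, 0.4, 0.1]
width: 0.703
grasp_force: 0.0
```

{"op": "play_rows", "data": {"deltas": [[0, 0, -1, 0, 1], [0, 0, -1, 0, 1], [0, 0, -1, 0, 1], [0, 0, -1, 0, 1], [0, 0, -1, 0, 1]]}}

```text
time: 61.12
position: [651.1, 17.9, 343.1]
ee_rot: [0.0, 0.202, 0.979, 0.0]
force: [-0.4, 0.7, 0.0]
width: 1.002
grasp_force: 0.0
```

{"op": "play_rows", "data": {"deltas": [[0.5, 0, 0, 0, 1], [0, 0, 0, 0, 1], [0, 0, 0, 0, 1]]}}

```text
time: 61.5
position: [641.7, 22.0, 341.3]
ee_rot: [-0.0, 0.201, 0.98, -0.0]
force: [0.0, 0.2, -0.7]
width: 1.0
grasp_force: 0.0
```

```bash
python3 - <<'E'
from h import *
p,d,ci=snap('wrist','w23');W=cloud(d,ci)
box(W,(651,17.5),(178,190),40);box(W,(651,17.5),(152,164),45);box(W,(651,17),(83,92),70);box(W,(651,17),(5,13),80)
a=cv2.imread('pics/w23.png');p,d,ci=snap('side','s2')
b=cv2.resize(cv2.imread('pics/s2.png')[130:240,190:350],(558,384),interpolation=cv2.INTER_CUBIC)
cv2.imwrite('pics/fin.png',cv2.resize(np.hstack([a,b]),(800,287)))
s=get_state();print(s['time'],s['position'],s['force'])
E
```

```text
box n696 c (651.5,18.3) 25.5x24.7 long -23.2 short 66.8 z 183.5
box n2225 c (651.3,18.1) 59.0x58.7 long 68.9 short -21.1 z 157.6
box n755 c (628.3,26.8) 65.0x43.2 long 67.0 short -23.0 z 87.7
box n1119 c (643.0,19.1) 103.4x94.0 long -23.1 short 66.9 z 9.6
61.6 [641.88639818  21.90201467 341.38124411] [-0.68831885 -0.06746278 -0.13896833]
```

View pics/fin.png

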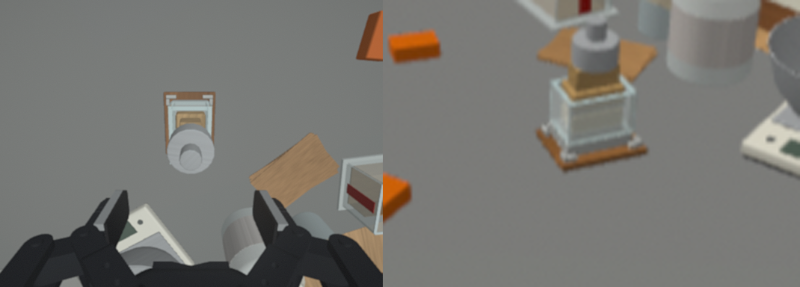

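The full stack stands upright: the weight is centred on the plunger at (190,150) left and (596,50) right, with its top at 183.5 (home is 184). The gripper is clear, so I'm handing in.

```bash
python3 -c "
from cell import *
print(close_job())"
```

```text
the job is handed in; nothing more can be done
None
```

The soap press is assembled in the order asked (die, bar, frame, plunger, weight) and was handed in at about 62 s; the last check showed it upright and centred with the gripper clear, but no verdict came back.

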